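# Pack four tiles and put the rest on show

### The arm

A 6-joint arm with a two-finger parallel gripper is mounted at the origin on the work surface. World frame = base frame: x ahead of the robot, y to its left, z up, the work surface at z = 0. Lengths are in m, angles in degrees, forces in N, time in s.
With the tool pointing down it reaches from about 0.4 to 0.825 m from the base axis. Payload 7 kg.
Tool frame: the origin (TCP) lies midway between the tips of the shut fingers; the grasp point (between the pads) lies 19 mm behind it (r.grip_depth is the distance from the TCP to the grasp point, in m); z points along the fingers, y is the line along which they close (so a half turn about z gives the same grasp; the last joint's range is limited). The gripper opens to 88 mm and grips with 3 to 60 N. Pads are 19 mm wide; open, the fingers measure 130 mm over their backs; the gripper's body (78 mm by 193 mm) begins 47 mm behind the grasp point.
Start: joints at [84.975, 20.546, 0.682, 0, -70.136, -16.507], TCP at [0.248, 0.628, 0.194] pointing down, gripper open.
Joint ranges: [-176.03, 176.03], [-82.01, 121.73], [-58.28, 71.71], [-173.87, 95.51], [-174.79, -0.11], [-173.66, 173.66]. Speed limits (degrees/s): [136.94, 136.94, 172.46, 180, 180, 180].

### API

Orientations are given as [roll, pitch, yaw] about the fixed x, y, z axes, in that order (R = Rz(yaw) Ry(pitch) Rx(roll)).
In Python, from plant import r, capture, close_job, search_frame, outline_of gives the robot as it stands.
- The arm moves only by the shell command python3 -m creep 'ROWS' [FORCE]. ROWS is JSON, a list of rows, each a list of 7 numbers: the finger opening in mm, from 0 to 87.6, then the shift along the world's x, y, z in units of 25 mm (1.0 is 25 mm), then the turn, a rotation vector about the world's x, y, z in degrees. In form: [[hand, x, y, z, ax, ay, az], ...]. A call has 1 to 8 rows; each row shifts and turns the commanded pose from where the row before left it; what a row does not reach is not made up. A row lasts 1/12 s, in which the tool goes at most 41.7 mm and 7.16 degrees, less where a joint would pass 70% of its speed; a pose out of reach is approached as far as the arm can. A call is refused whole if a number of a shift passes 1 or a number of a turn 7.16, either way. A call with a gripper value outside its range is refused whole. The fingers move at their own pace and stop on an object; FORCE is the grip in N (left out, the last holds). Time passes only in rows, so rows that do not move let the fingers close. It gives the time, the measured TCP pose, the force, the opening and the grip force at its end, in the units of the state.
- r.get_state(): the state, without advancing time (a new reading comes with each control period).
- capture(name): name is "scene" or "side" or "wrist"; returns a dict with "frame" (384x512x3 uint8, red, green, blue), "K" (3x3 intrinsics, pixels), "origin" and "rotation" of the camera in the world. Camera axes: x right, y down, z forward; pixel columns grow to the right and rows downward; lengths in m; the calibration is good to about 2 mm. The wrist camera is an equidistant fisheye: a pixel r from the principal point sees the ray r / f radians off the axis. A picture is of the moment at which its call begins. There is no depth.
- close_job(): hands the job in; it is judged then, once.
Trained networks look in a picture, given as the dict that the camera call returned (one of the last four; its "shot" number tells which), for a name from the list of things; names that differ only in an ending like _2 or _b are one class to them, and where a whole thing is asked for, a point or a joint stands for the part that bears it (a point fixed in the world has none). Each returns a list of dicts, best first, with "conf" (0 to 1); they miss things now and then, are a little off and sometimes report something else, mostly with a low value. They report only what shows in the picture. A call takes as long as a camera call. They do not tell look-alikes from the thing itself.
- search_frame(picture, target): "bbox" ([left, top, right, bottom] in pixels, round what is visible of it).
- outline_of(picture, target): "region" (384x512 bool, what is visible of it) and "bbox" ([left, top, right, bottom] in pixels, round what is visible of it).
The state is a dict: "time_s": time; "joints": joint angles; "qd": joint speeds; "joint_torque": joint torques, N m; "tcp_pos": TCP position; "eef_rot": TCP orientation; "contact_force": force on the tool from outside, world axes, zero at the start; "moment": the same for the moment, N m; "gripper_width": finger opening in m; "gripper_force": force on a finger pad.
Only numpy, scipy, OpenCV 4.12 (cv2) and the standard library are available. Lean on these libraries where they do the work, as an engineer would, in place of code of your own. Each camera call takes 0.05 s, during which the arm holds its last target. There are 200 camera calls.

### The job

Pack the customer's order: take the lid off the plywood packing box and lay it on the bench; the box must then hold exactly two oblong and two square tiles, lying flat and counting any that is already in it, before you close it again with its lid, squarely and fully home. Lay every tile that is left over flat on the sloping display board, side by side, not one on another. Leave the round disc and the other things on the bench where they are.

Things in the scene. Friction and masses are not known exactly. Their poses are not given: they have to be found in the camera images.
- box: open plywood packing box, fixed to the bench: outside 160 (x) x 180 (y) x 50 mm high, walls and floor 5 mm thick; origin in the centre of its underside, z up, y along its longer side
- lid: loose plywood lid (170 to 350 g), at first on the box: plate 160 (x) x 180 (y) x 8 mm; under it a plug 138 x 158 x 6 mm that enters the box with 6 mm play all round; on top a grip bar 16 (x) x 70 (y) mm, 28 mm tall. Origin in the centre of the plug's underside: plate at z 6 to 14 mm, bar 14 to 42 mm; when home, 44 mm above the box's origin
- board: sloping display board on a low fixed wooden rack, 90 mm up the slope (x) by 240 mm wide (y), leaning at 25 degrees with its low edge towards the robot; origin in the middle of its upper face (62 mm above the bench), x points up the slope, z square out of the face; a ledge 6 mm thick runs along the low edge (its inner face at x = -45 mm) and stands 8 mm proud of the face
- rect1: oblong terracotta tile, 68 (x) x 30 (y) x 12 mm (z), 50 g, origin at its centre; flat on the bench at the start
- rect2: oblong terracotta tile, 68 (x) x 30 (y) x 12 mm (z), 50 g, origin at its centre; flat on the bench at the start
- rect3: oblong terracotta tile, 68 (x) x 30 (y) x 12 mm (z), 50 g, origin at its centre; flat on the bench at the start, or absent
- rect4: oblong terracotta tile, 68 (x) x 30 (y) x 12 mm (z), 50 g, origin at its centre; lies in the box at the start, or is absent
- square1: square terracotta tile, 46 (x) x 46 (y) x 12 mm (z), 50 g, origin at its centre; flat on the bench at the start
- square2: square terracotta tile, 46 (x) x 46 (y) x 12 mm (z), 50 g, origin at its centre; flat on the bench at the start
- square3: square terracotta tile, 46 (x) x 46 (y) x 12 mm (z), 50 g, origin at its centre; flat on the bench at the start, or absent
- roundel: bystander: round terracotta disc 40 mm across, 12 mm thick, lying among the tiles
- tea_glass: bystander: tea glass, 64 mm across, 85 mm tall
- bowl: bystander: brass bowl, 110 mm across, 40 mm tall
- hammer: bystander: hammer
- brush: bystander: brush
- offcut: bystander: marble offcut, 60 x 45 x 35 mm
There are look-alikes about, which are no part of the job. Leave any grey or yellow look-alike of the rect3 alone.

How it is judged:
By the outcome, as a careful person would: the job done as asked, in the order asked, and still so for the second after the job is handed in, with the robot touching nothing.
Of rect3, rect4, square3 only 1 to 3 are there at a start; the rules pass over those that are not, and their reading is None.
At some moment in a run one of rect1, rect2, square1, square2, lid may be knocked a few centimetres aside while the robot is not near it.
Once in a run the grip may slacken for a moment while it holds something.
It also fails if it takes over 208 s, if anything falls off the work surface, if the arm or the gripper's body presses on something with over 40 N, if the wrist force passes 120 N, or if a joint passes its speed limit or range.

## Working session

There is one attempt and no reset: what is moved stays moved. The work goes in short steps, Python scripts to look and compute and a shell command to move; the robot and the scene stay as the last step left them, time stands still between calls to the robot, and variables do not carry over. Pictures are saved under pics/ and viewed, at most 14 in all, crops included, and the job is handed in when it is done.

```bash
ls; mkdir -p pics; python3 - <<'E'
from plant import r,capture,search_frame
import cv2
s=r.get_state();print(s['time_s'],s['tcp_pos'],s['eef_rot'],s['gripper_width'])
for n in ["scene","side","wrist"]:
    p=capture(n);cv2.imwrite(f"pics/a_{n}.png",p['frame'][...,::-1]);print(n,p['K'].tolist(),p['origin'],p['rotation'])
E
```

```text
pics
0.0 [0.24754936 0.6273918  0.1932323 ] [ 1.79906129e+02 -8.48699460e-03 -2.15354706e+01] 0.08765942681144409
scene [[403.08172179425543, 0.0, 260.38798730057374], [0.0, 403.08172179425543, 190.8385425830503], [0.0, 0.0, 1.0]] [ 1.39124951 -0.36000476  0.80272599] [-127.91239751    0.38030596   67.20257532]
side [[447.3308071195468, 0.0, 253.24204664690686], [0.0, 447.3308071195468, 191.7852575260636], [0.0, 0.0, 1.0]] [ 0.10283681 -0.78048852  1.10597719] [-138.9468353     0.21854363  -27.80477462]
wrist [[297.3186396354542, 0.0, 255.22427626379945], [0.0, 297.3186396354542, 189.34511525514566], [0.0, 0.0, 1.0]] [0.31134746 0.60323962 0.38349129] [ 1.65192244e+02 -6.22536257e-02 -1.11565909e+02]
```

```bash
python3 - <<'E'
import cv2,numpy as np
a=[cv2.imread(f"pics/a_{n}.png") for n in ["scene","side"]]
for n,i in zip(["scene","side"],a): cv2.imwrite(f"pics/b_{n}.png",cv2.resize(i,(800,600),interpolation=cv2.INTER_CUBIC))
E
```

```text
(no output)
```

View pics/b_scene.png

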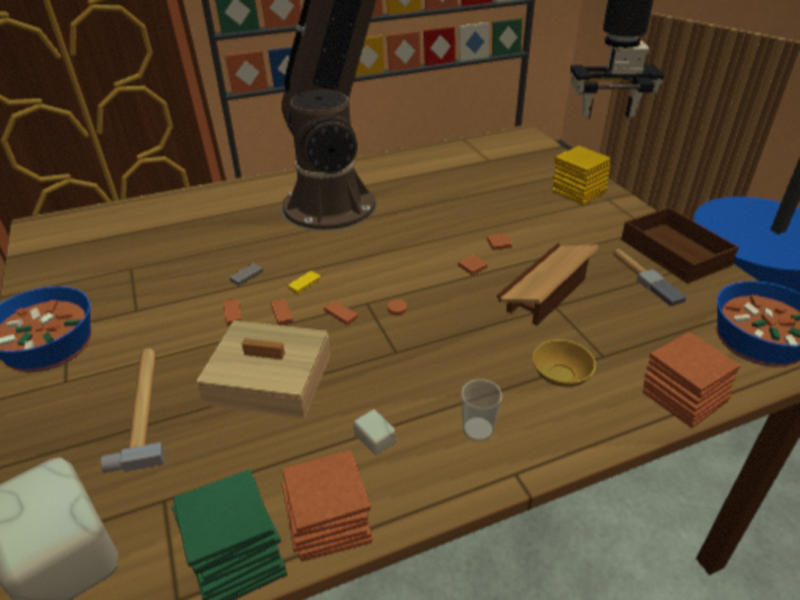

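View pics/b_side.png

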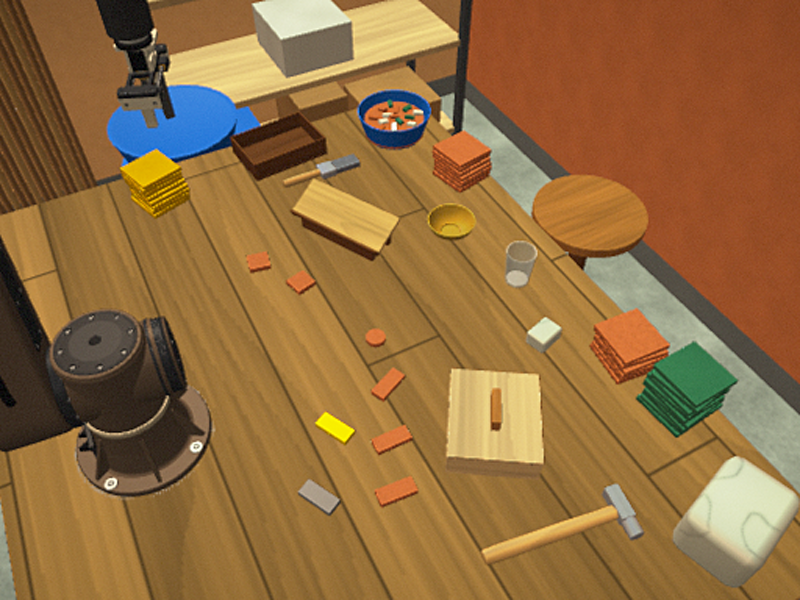

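The scene shows three oblong terracotta tiles on the bench, at side view px (389,383), (392,439) and (396,491). There are two squares, at (259,262) and (301,282), and the roundel at (375,338). The look-alikes are yellow (335,427) and grey (319,497). The box with its lid is at (495,415) and the board at (345,215). Next I'll work out metric poses.

```bash
cat > h.py <<'E'
import numpy as np,cv2
from scipy.spatial.transform import Rotation as Ro
from scipy.optimize import least_squares
from plant import r,capture,search_frame,outline_of
def Rc(p): return Ro.from_euler('xyz',p['rotation'],degrees=True).as_matrix()
def proj(p,X,fish=False):
    q=(np.atleast_2d(X)-p['origin'])@Rc(p); K=p['K']
    if fish:
        rr=np.linalg.norm(q[:,:2],axis=1); th=np.arctan2(rr,q[:,2]); u=q[:,:2]/np.maximum(rr,1e-9)[:,None]*th[:,None]
    else: u=q[:,:2]/q[:,2:]
    return u*K[0,0]+K[:2,2]
def back(p,uv,z,fish=False):
    u=(np.atleast_2d(uv)-p['K'][:2,2])/p['K'][0,0]
    if fish:
        th=np.linalg.norm(u,axis=1); d=np.c_[u/np.maximum(th,1e-9)[:,None]*np.sin(th)[:,None],np.cos(th)]
    else: d=np.c_[u,np.ones(len(u))]
    d=d@Rc(p).T
    return p['origin']+d*((z-p['origin'][2])/d[:,2])[:,None]
def T(xyz,rpy): 
    return np.array(xyz),Ro.from_euler('xyz',rpy,degrees=True).as_matrix()
def boxpts(lo,hi): return np.array([[x,y,z] for x in (lo[0],hi[0]) for y in (lo[1],hi[1]) for z in (lo[2],hi[2])])
def hull(uv): return cv2.convexHull(uv.astype(np.float32))[:,0]
def cnt(m):
    c,_=cv2.findContours(m.astype(np.uint8),cv2.RETR_EXTERNAL,cv2.CHAIN_APPROX_NONE); return max(c,key=cv2.contourArea)[:,0].astype(float)
def fit(views,pts,pose,x0):
    """views: list (pic,mask,fish). pose(x)->(t,R). Fit convex silhouette to contours"""
    def f(x):
        t,R=pose(x); o=[]
        for p,m,fi in views:
            h=hull(proj(p,pts@R.T+t,fi)).reshape(-1,1,2)
            c=cnt(m); c=c[::max(1,len(c)//60)]
            o+=[cv2.pointPolygonTest(h,tuple(map(float,q)),True)-0.5 for q in c]
        return o
    s=least_squares(f,x0,loss='soft_l1',x_scale=np.array([.01,.01,5.])[:len(x0)],diff_step=1e-4); return s.x,np.sqrt(np.mean(np.array(f(s.x))**2))
planar=lambda z:(lambda x:(np.array([x[0],x[1],z]),Ro.from_euler('z',x[2],degrees=True).as_matrix()))
TILE={'rect':boxpts([-.034,-.015,-.006],[.034,.015,.006]),'square':boxpts([-.023,-.023,-.006],[.023,.023,.006])}
def terracotta(p):
    h=cv2.cvtColor(p['frame'],cv2.COLOR_RGB2HSV); return (((h[...,0]<11)|(h[...,0]>174))&(h[...,1]>135)&(h[...,2]>90)).astype(np.uint8)
E
cat > m1.py <<'E'
from h import *
P={n:capture(n) for n in("scene","side")}
for n,p in P.items():
    k,l,st,c=cv2.connectedComponentsWithStats(terracotta(p))
    for i in range(1,k):
        a=st[i,4]
        if 40<a<900:
            w=back(p,c[i],.01)[0]
            if .1<w[0]<.9: print(n,'blob',i,a,c[i].round(),w.round(3)[:2])
    for t in("rect1","square1","roundel","lid","box","board"):
        for d in outline_of(p,t): print(n,t,round(d['conf'],2),np.round(d['bbox']),back(p,[(d['bbox'][0]+d['bbox'][2])/2,(d['bbox'][1]+d['bbox'][3])/2],.01)[0][:2].round(3))
E
python3 m1.py
```

```text
scene blob 30 46 [469. 195.] [0.73  0.622]
scene blob 136 638 [213. 341.] [ 0.899 -0.27 ]
scene rect1 0.7 [185. 173. 208. 184.] [ 0.302 -0.14 ]
scene rect1 0.61 [174. 191. 191. 208.] [ 0.395 -0.21 ]
scene rect1 0.55 [210. 194. 228. 207.] [ 0.444 -0.107]
scene rect1 0.52 [147. 167. 169. 180.] [ 0.225 -0.252]
scene square1 0.58 [294. 164. 312. 177.] [0.405 0.206]
scene square1 0.45 [314. 144. 328. 159.] [0.325 0.323]
scene lid 0.7 [227. 258. 254. 293.] [ 0.752 -0.151]
scene lid 0.68 [129. 203. 209. 251.] [ 0.503 -0.278]
scene box 0.91 [128. 219. 213. 265.] [ 0.564 -0.286]
scene box 0.41 [296. 243. 323. 284.] [0.784 0.027]
scene board 0.73 [313. 159. 379. 193.] [0.489 0.325]
scene board 0.28 [129. 216. 214. 266.] [ 0.56  -0.284]
side blob 44 419 [294. 109.] [0.881 0.369]
side blob 75 373 [397. 230.] [ 0.857 -0.274]
side rect1 0.81 [203. 266. 224. 284.] [ 0.303 -0.154]
side rect1 0.8 [241. 270. 264. 289.] [ 0.391 -0.219]
side rect1 0.75 [190. 306. 217. 330.] [ 0.226 -0.26 ]
side rect1 0.57 [238. 235. 259. 256.] [ 0.435 -0.114]
side rect1 0.54 [242. 303. 266. 321.] [ 0.35  -0.307]
side rect1 0.22 [233. 211. 248. 220.] [ 0.464 -0.003]
side square1 0.76 [183. 172. 203. 187.] [0.393 0.208]
side square1 0.67 [274. 128. 308. 156.] [0.774 0.213]
side square1 0.57 [158. 159. 173. 174.] [0.332 0.307]
side roundel 0.59 [234. 213. 249. 221.] [ 0.464 -0.008]
side lid 0.85 [287. 236. 346. 300.] [ 0.569 -0.271]
side box 0.9 [281. 278. 345. 307.] [ 0.518 -0.332]
side box 0.21 [307. 310. 412. 363.] [ 0.557 -0.49 ]
side board 0.83 [184. 111. 254. 166.] [0.555 0.35 ]
```

```bash
cat > m2.py <<'E'
from h import *
P={n:capture(n) for n in("scene","side")}
def dets(t): return {n:outline_of(p,t) for n,p in P.items()}
def near(D,xy,z,tol=.03):
    v=[]
    for n,p in P.items():
        for d in D[n]:
            m=np.asarray(d['region']); ys,xs=np.nonzero(m)
            if len(xs) and np.linalg.norm(back(p,[xs.mean(),ys.mean()],z)[0][:2]-xy)<tol: v.append((p,m,False));break
    return v
D={'rect':dets('rect1'),'square':dets('square1')}
for k,xy in(('rect',(.435,-.11)),('rect',(.391,-.215)),('rect',(.35,-.307)),('square',(.40,.207)),('square',(.33,.315))):
    v=near(D[k],xy,.008)
    for vv in ([v]+[[q] for q in v] if len(v)>1 else [v]):
        if not vv: print(k,xy,'none');continue
        b=min((fit(vv,TILE[k],planar(.006),[*xy,a]) for a in (0,45,90,135)),key=lambda s:s[1])
        print(k,len(vv),b[0].round(4),round(b[1],2))
# box+lid
L,B,BO=dets('lid'),dets('box'),dets('board')
v=[]
for n,p in P.items():
    m=np.zeros((384,512),bool)
    for Q in(L,B):
        for d in Q[n]:
            c=back(p,[(d['bbox'][0]+d['bbox'][2])/2,(d['bbox'][1]+d['bbox'][3])/2],.03)[0][:2]
            if np.linalg.norm(c-[.54,-.28])<.08: m|=np.asarray(d['region'])
    v.append((p,cv2.morphologyEx(m.astype(np.uint8),cv2.MORPH_CLOSE,np.ones((5,5))),False))
pts=boxpts([-.08,-.09,0],[.08,.09,.058])
for vv in(v,v[:1],v[1:]): 
    b=min((fit(vv,pts,planar(0),[.56,-.27,a]) for a in(-20,0,20)),key=lambda s:s[1]); print('box',b[0].round(4),round(b[1],2))
v=[(p,np.asarray(BO[n][0]['region']),False) for n,p in P.items()]
pts=boxpts([-.045,-.12,-.01],[.045,.12,0])
pose=lambda x:(np.array([x[0],x[1],.062]),(Ro.from_euler('z',x[2],degrees=True)*Ro.from_euler('y',-25,degrees=True)).as_matrix())
for vv in(v,v[:1],v[1:]):
    b=min((fit(vv,pts,pose,[.52,.3,a]) for a in(0,30,60)),key=lambda s:s[1]); print('board',b[0].round(4),round(b[1],2))
for n,p in P.items():
    I=p['frame'].copy()
    for Q in(*D.values(),L,B,BO):
        for d in Q[n]: cv2.drawContours(I,cv2.findContours(np.asarray(d['region']).astype(np.uint8),0,1)[0],-1,(0,255,0),1)
    cv2.imwrite(f'pics/c_{n}.png',I[...,::-1])
I=[cv2.imread('pics/c_scene.png')[130:280,100:400],cv2.imread('pics/c_side.png')[90:350,120:370]]
cv2.imwrite('pics/c.png',np.hstack([cv2.resize(I[0],(400,200)),cv2.resize(I[1],(400,416))[:200]]) if 0 else cv2.resize(I[1],(576,600),interpolation=cv2.INTER_CUBIC))
E
python3 m2.py
```

```text
rect 2 [ 0.4344 -0.1092 26.676 ] 0.49
rect 1 [ 0.4331 -0.1086 24.3837] 0.49
rect 1 [ 0.4347 -0.1096 27.9532] 0.37
rect 2 [  0.3855  -0.2175 177.4543] 0.47
rect 1 [ 0.3851 -0.2175 -2.4574] 0.46
rect 1 [  0.3857  -0.2175 177.4003] 0.48
rect 2 [  0.3465  -0.3082 174.5913] 0.63
rect 1 [  0.3405  -0.3071 174.4571] 0.72
rect 1 [  0.3468  -0.3083 174.5577] 0.35
square 2 [  0.3901   0.211  105.593 ] 0.44
square 1 [  0.3886   0.2124 104.3766] 0.37
square 1 [  0.391    0.2101 105.6301] 0.35
square 2 [ 0.3312  0.3115 78.4091] 0.5
square 1 [ 0.3296  0.3124 75.0737] 0.6
square 1 [ 0.3314  0.3112 79.8572] 0.32
box [  0.5574  -0.2809 -32.9093] 2.89
box [  0.5568  -0.2814 -32.7488] 0.48
box [ 0.562  -0.2685 55.634 ] 2.91
board [ 0.5377  0.3031 27.2152] 1.02
board [ 0.5357  0.3031 27.2423] 1.29
board [ 0.5389  0.3028 27.148 ] 0.4
```

View pics/c.png

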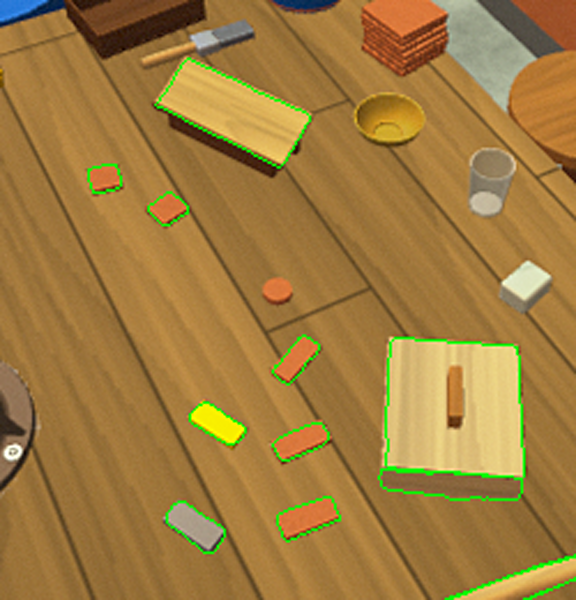

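Side view: the network outlines sit snugly on all three oblongs, both squares, the board (crop px 235,110) and the lid/box (455,415). The side-view box fit fell into a swapped optimum, so I'll refit it, then move.

```bash
cat > m3.py <<'E'
from h import *
P={n:capture(n) for n in("scene","side")}
vt=[];vb=[]
for n,p in P.items():
    d=[d for d in outline_of(p,'lid') if np.linalg.norm(back(p,[(d['bbox'][0]+d['bbox'][2])/2,(d['bbox'][1]+d['bbox'][3])/2],.05)[0][:2]-[.55,-.28])<.09]
    if d: vt.append((p,np.asarray(d[0]['region']),False)); print(n,d[0]['bbox'])
    # bar: brown vs light plywood inside lid hull
    h=cv2.cvtColor(p['frame'],cv2.COLOR_RGB2HSV)
    if d:
        x0,y0,x1,y1=map(int,d[0]['bbox']); s=np.zeros((384,512),np.uint8)
        s[y0:y1-6,x0+6:x1-6]=((h[...,1]>150)&(h[...,2]<215))[y0:y1-6,x0+6:x1-6]
        k,l,st,c=cv2.connectedComponentsWithStats(s); i=1+np.argmax(st[1:,4]); print('bar px',c[i],st[i])
        vb.append((p,(l==i).astype(np.uint8),False))
    for t in('roundel','tea_glass','bowl','offcut'):
        for e in search_frame(p,t)[:1]:
            b=e['bbox'];print(n,t,round(e['conf'],2),back(p,[(b[0]+b[2])/2,(b[1]+b[3])/2],.02)[0][:2].round(3))
pl=boxpts([-.08,-.09,.05],[.08,.09,.058])
for vv in(vt,vt[:1],vt[1:]): 
    if vv:b=fit(vv,pl,planar(0),[.557,-.281,-33]);print('lid',b[0].round(4),round(b[1],2))
pb=boxpts([-.008,-.035,.058],[.008,.035,.086])
for vv in(vb,vb[:1],vb[1:]):
    if vv:b=fit(vv,pb,planar(0),[.557,-.281,-33]);print('bar',b[0].round(4),round(b[1],2))
E
python3 m3.py
```

```text
scene [129.3, 204.1, 213.9, 254.0]
bar px [168.08333333 222.83333333] [155 217  27  13 240]
scene roundel 0.46 [ 0.45  -0.108]
scene tea_glass 0.67 [0.784 0.016]
scene bowl 0.63 [0.744 0.216]
scene offcut 0.63 [ 0.761 -0.154]
side [286.6, 234.0, 345.5, 299.7]
bar px [317.02272727 261.64204545] [314 248   7  28 176]
side roundel 0.62 [ 0.504 -0.357]
side tea_glass 0.78 [0.817 0.019]
side bowl 0.81 [0.768 0.211]
side offcut 0.78 [ 0.751 -0.164]
lid [  0.5558  -0.2822 -32.8463] 0.57
lid [  0.5548  -0.2826 -32.6407] 0.43
lid [  0.5566  -0.2818 -33.0171] 0.59
bar [  0.5552  -0.2829 -34.4496] 0.8
bar [  0.5548  -0.2829 -38.1939] 1.09
bar [  0.5552  -0.2829 -34.2061] 0.33
```

```bash
M='python3 -m creep'
$M '[[87.6,0.32,-0.93,0,0,0,-2.6],[87.6,0.32,-0.93,0,0,0,-2.6],[87.6,0.32,-0.93,0,0,0,-2.6],[87.6,0.32,-0.93,0,0,0,-2.6],[87.6,0.32,-0.93,0,0,0,-2.6],[87.6,0.32,-0.93,0,0,0,-2.6],[87.6,0.32,-0.93,0,0,0,-2.6],[87.6,0.32,-0.93,0,0,0,-2.6]]'
$M '[[87.6,0.32,-0.93,0,0,0,-2.6],[87.6,0.32,-0.93,0,0,0,-2.6],[87.6,0.32,-0.93,0,0,0,-2.6],[87.6,0.32,-0.93,0,0,0,-2.6],[87.6,0.32,-0.93,0,0,0,-2.6],[87.6,0.32,-0.93,0,0,0,-2.6],[87.6,0.32,-0.93,0,0,0,-2.6],[87.6,0.32,-0.93,0,0,0,-2.6]]'
$M '[[87.6,0.32,-0.93,0,0,0,-2.6],[87.6,0.32,-0.93,0,0,0,-2.6],[87.6,0.32,-0.93,0,0,0,-2.6],[87.6,0.32,-0.93,0,0,0,-2.6],[87.6,0.32,-0.93,0,0,0,-2.6],[87.6,0.32,-0.93,0,0,0,-2.6],[87.6,0.32,-0.93,0,0,0,-2.6],[87.6,0.32,-0.93,0,0,0,-2.6]]'
$M '[[87.6,0.32,-0.93,0,0,0,-2.6],[87.6,0.32,-0.93,0,0,0,-2.6],[87.6,0.32,-0.93,0,0,0,-2.6],[87.6,0.32,-0.93,0,0,0,-2.6],[87.6,0.32,-0.93,0,0,0,-2.6],[87.6,0.32,-0.93,0,0,0,-2.6],[87.6,0.32,-0.93,0,0,0,-2.6],[87.6,0.32,-0.93,0,0,0,-2.6]]'
```

```text
time_s: 2.72
tcp_pos: [0.312, 0.4407, 0.1943]
eef_rot: [-180.0, 0.0, -42.5]
contact_force: [-0.4, -0.3, -0.5]
gripper_width: 0.0876
gripper_force: 0.0
time_s: 3.38
tcp_pos: [0.376, 0.2548, 0.1945]
eef_rot: [-180.0, 0.0, -63.2]
contact_force: [-0.5, -0.6, -0.7]
gripper_width: 0.0878
gripper_force: 0.0
time_s: 4.05
tcp_pos: [0.44, 0.0687, 0.1945]
eef_rot: [-180.0, 0.0, -84.0]
contact_force: [1.3, 0.2, -0.3]
gripper_width: 0.0876
gripper_force: 0.0
time_s: 4.72
tcp_pos: [0.504, -0.1174, 0.1944]
eef_rot: [-180.0, 0.0, -104.9]
contact_force: [0.3, 1.4, 1.5]
gripper_width: 0.0878
gripper_force: 0.0
```

```bash
M='python3 -m creep'
$M '[[40,0.295,-0.943,0,0,0,-2.6],[40,0.295,-0.943,0,0,0,-2.6],[40,0.295,-0.943,0,0,0,-2.6],[40,0.295,-0.943,0,0,0,-2.6],[40,0.295,-0.943,0,0,0,-2.6],[40,0.295,-0.943,0,0,0,-2.6],[40,0.295,-0.943,0,0,0,-2.5],[40,0,0,0,0,0,0]]'
$M '[[40,0,0,-0.9,0,0,0],[40,0,0,-0.9,0,0,0],[40,0,0,-0.9,0,0,0],[40,0,0,-0.9,0,0,0],[40,0,0,-0.9,0,0,0],[40,0,0,-0.4,0,0,0],[40,0,0,-0.4,0,0,0],[40,0,0,0,0,0,0]]'
$M '[[0,0,0,0,0,0,0],[0,0,0,0,0,0,0],[0,0,0,0,0,0,0],[0,0,0,0,0,0,0],[0,0,0,0,0,0,0],[0,0,0,0,0,0,0]]' 45
```

```text
time_s: 5.38
tcp_pos: [0.556, -0.2845, 0.1935]
eef_rot: [180.0, -0.1, -123.1]
contact_force: [0.8, 0.6, 0.5]
gripper_width: 0.0418
gripper_force: 0.0
time_s: 6.05
tcp_pos: [0.5545, -0.2808, 0.0601]
eef_rot: [179.9, -0.0, -122.8]
contact_force: [-0.4, -0.2, 0.1]
gripper_width: 0.04
gripper_force: 0.0
time_s: 6.55
tcp_pos: [0.5556, -0.2812, 0.0622]
eef_rot: [-180.0, 0.0, -122.8]
contact_force: [0.1, 0.4, -0.2]
gripper_width: 0.0056
gripper_force: 0.0
```

The fingers closed past the bar, which is 16 mm wide, so the lid may have been knocked. I'll look.

```bash
M='python3 -m creep'
$M '[[0,0,0,0.9,0,0,0],[0,0,0,0.9,0,0,0],[40,0,0,0.9,0,0,0],[40,0,0,0.9,0,0,0],[40,0,0,0.9,0,0,0],[40,0,0,0.9,0,0,0]]'
python3 - <<'E'
from h import *
p=capture('wrist');q=capture('side');cv2.imwrite('pics/d.png',cv2.resize(np.hstack([p['frame'],q['frame']])[...,::-1],(800,300),interpolation=cv2.INTER_AREA))
E
```

```text
time_s: 7.05
tcp_pos: [0.5552, -0.2811, 0.198]
eef_rot: [-180.0, 0.0, -122.8]
contact_force: [1.5, -0.3, -0.5]
gripper_width: 0.0217
gripper_force: 0.0
```

View pics/d.png

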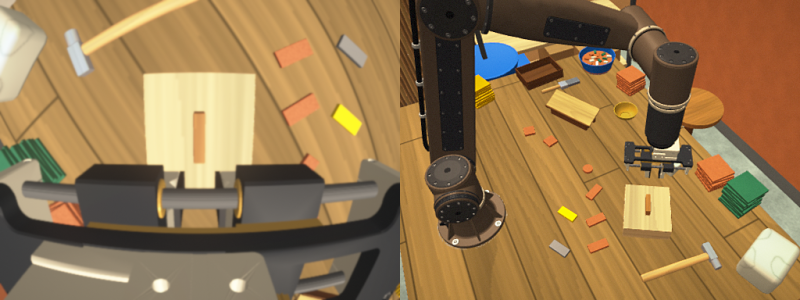

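```bash
python3 - <<'E'
from h import *
s=r.get_state();t=s['tcp_pos'];print(t)
p=capture('side');print('side tcp px',proj(p,t),'bar top px',proj(p,[.5552,-.2829,.086]))
w=capture('wrist');print(w['origin'],w['rotation']);print('wrist tcp px',proj(w,t,True),'bar top',proj(w,[.5552,-.2829,.086],True))
h=cv2.cvtColor(w['frame'],cv2.COLOR_RGB2HSV)
print(back(w,[198*1.28,110*1.28],.086,True),back(w,[198*1.28,163*1.28],.086,True), back(w,[[184,94],[325,94]],.058,True))
q=capture('side');I=q['frame'].copy()
for X,c in((t,(0,255,0)),([.5552,-.2829,.086],(0,0,255))): cv2.circle(I,tuple(proj(q,X)[0].astype(int)),2,c,-1)
cv2.imwrite('pics/e.png',cv2.resize(I[150:320,220:400][...,::-1],None,fx=3,fy=3))
E
```

```text
[ 0.55748271 -0.28208786  0.20141194]
side tcp px [[322.98007199 232.58300625]] bar top px [[317.52594065 258.50134243]]
[ 0.51877839 -0.33810802  0.38916072] [165.14182285   0.18031962 147.14629679]
wrist tcp px [[252.9401109  215.63489465]] bar top [[255.51943237 176.10460872]]
[[ 0.53695371 -0.31507649  0.086     ]] [[ 0.57646555 -0.25407342  0.086     ]] [[ 0.57441969 -0.40071173  0.058     ]
 [ 0.44215102 -0.31515492  0.058     ]]
```

View pics/e.png

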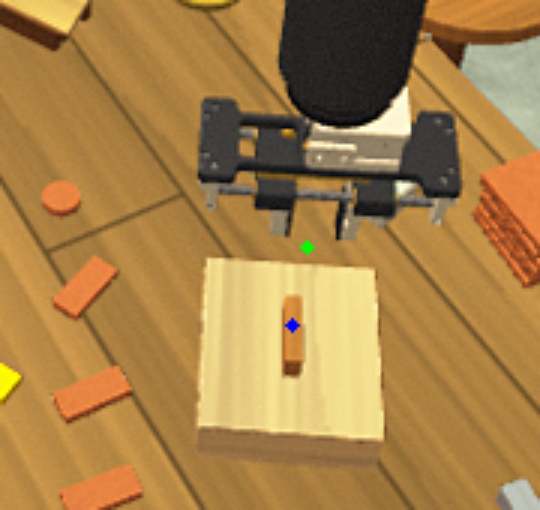

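The picture shows the lid unmoved: the bar at crop px (292,325) agrees with the estimate, and the tool is centred above it. I'll go down again and look from close by before and during closing.

```bash
M='python3 -m creep'
cat > snap.py <<'E'
from h import *
import sys
s=r.get_state();print(s['time_s'],s['tcp_pos'].round(4),s['eef_rot'].round(1),s['contact_force'].round(1),s['gripper_width'],s['gripper_force'])
a=[]
for n in sys.argv[2:]:
    n,*c=n.split(':'); f=capture(n)['frame'][...,::-1]
    if c: x0,y0,x1,y1=map(int,c[0].split(',')); f=f[y0:y1,x0:x1]
    a.append(cv2.resize(f,(400,300),interpolation=cv2.INTER_CUBIC))
cv2.imwrite('pics/'+sys.argv[1]+'.png',np.hstack(a))
E
$M '[[40,0,0,-0.9,0,0,0],[40,0,0,-0.9,0,0,0],[40,0,0,-0.9,0,0,0],[40,0,0,-0.9,0,0,0],[40,0,0,-0.9,0,0,0],[40,0,0,-0.45,0,0,0],[40,0,0,-0.45,0,0,0],[40,0,0,0,0,0,0]]'
python3 snap.py f1 side:260,190,380,280 wrist
$M '[[0,0,0,0,0,0,0],[0,0,0,0,0,0,0],[0,0,0,0,0,0,0]]' 45
$M '[[0,0,0,0,0,0,0],[0,0,0,0,0,0,0],[0,0,0,0,0,0,0]]' 45
$M '[[0,0,0,0,0,0,0],[0,0,0,0,0,0,0],[0,0,0,0,0,0,0]]' 45
python3 snap.py f2 side:260,190,380,280 wrist
python3 -c "
import cv2,numpy as np
cv2.imwrite('pics/f.png',np.vstack([cv2.imread('pics/f1.png'),cv2.imread('pics/f2.png')]))"
```

```text
time_s: 7.97
tcp_pos: [0.5538, -0.2807, 0.059]
eef_rot: [179.8, -0.1, -122.8]
contact_force: [-0.0, -0.0, -0.6]
gripper_width: 0.0407
gripper_force: 0.0
7.9667 [ 0.5538 -0.2807  0.059 ] [ 1.798e+02 -1.000e-01 -1.228e+02] [-0.  -0.  -0.6] 0.04067516095968981 0.0
time_s: 8.32
tcp_pos: [0.556, -0.2813, 0.0628]
eef_rot: [-179.9, 0.0, -122.8]
contact_force: [0.3, -0.7, -0.6]
gripper_width: 0.0254
gripper_force: 0.0
time_s: 8.57
tcp_pos: [0.5555, -0.2812, 0.062]
eef_rot: [-180.0, 0.0, -122.8]
contact_force: [-1.0, -0.3, 0.0]
gripper_width: 0.0054
gripper_force: 0.0
time_s: 8.82
tcp_pos: [0.5554, -0.2812, 0.0617]
eef_rot: [-180.0, 0.0, -122.8]
contact_force: [-0.5, 0.3, -0.7]
gripper_width: 0.0
gripper_force: 0.0
8.8167 [ 0.5554 -0.2812  0.0617] [-180.     0.  -122.8] [-0.5  0.3 -0.7] 1.993966673063854e-06 0.0
```

View pics/f.png

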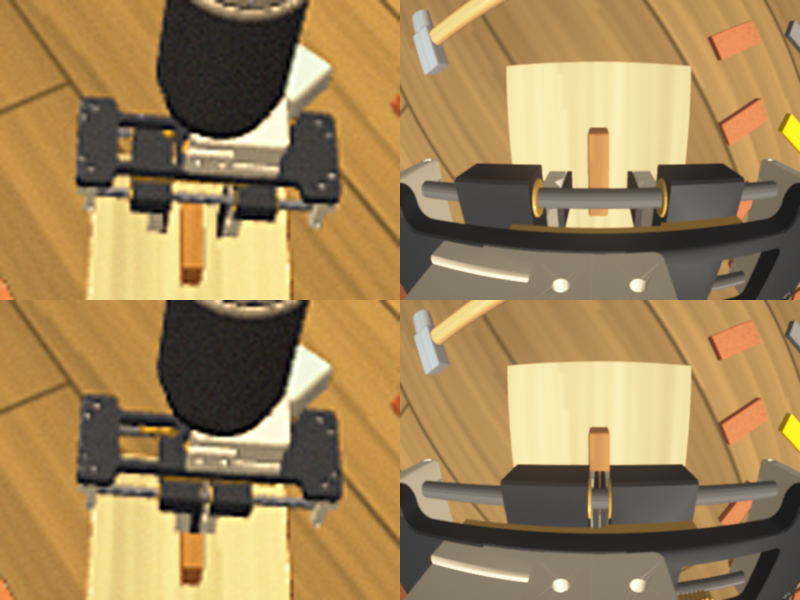

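The closed fingers pass just above the bar: the tips sit at about crop px (205,525) and the bar is still whole below them. So the true tips are 2-2.5 cm higher than the TCP reading. I'll open and feel downward for the plate.

```bash
M='python3 -m creep'
$M '[[40,0,0,0.3,0,0,0],[40,0,0,0,0,0,0],[40,0,0,0,0,0,0],[40,0,0,0,0,0,0],[40,0,0,0,0,0,0],[40,0,0,0,0,0,0]]'
$M '[[40,0,0,-0.3,0,0,0],[40,0,0,-0.3,0,0,0],[40,0,0,0,0,0,0],[40,0,0,0,0,0,0]]'
$M '[[40,0,0,-0.2,0,0,0],[40,0,0,0,0,0,0]]'
$M '[[40,0,0,-0.1,0,0,0],[40,0,0,0,0,0,0]]'
python3 snap.py g side:260,190,380,280 scene:120,130,240,220
```

```text
time_s: 9.42
tcp_pos: [0.5552, -0.2811, 0.069]
eef_rot: [180.0, -0.0, -122.8]
contact_force: [0.5, 0.2, -0.0]
gripper_width: 0.0344
gripper_force: 0.0
time_s: 9.75
tcp_pos: [0.5546, -0.281, 0.053]
eef_rot: [179.9, -0.0, -122.8]
contact_force: [0.5, -0.8, -0.4]
gripper_width: 0.04
gripper_force: 0.0
time_s: 9.92
tcp_pos: [0.555, -0.281, 0.0483]
eef_rot: [179.9, -0.0, -122.8]
contact_force: [-1.0, 0.4, -1.0]
gripper_width: 0.0405
gripper_force: 0.0
time_s: 10.08
tcp_pos: [0.5552, -0.2811, 0.0463]
eef_rot: [180.0, -0.0, -122.8]
contact_force: [-0.5, 0.8, -0.3]
gripper_width: 0.04
gripper_force: 0.0
10.0833 [ 0.5552 -0.2811  0.0463] [ 180.    -0.  -122.8] [-0.5  0.8 -0.3] 0.04000310205127214 0.0
```

View pics/g.png

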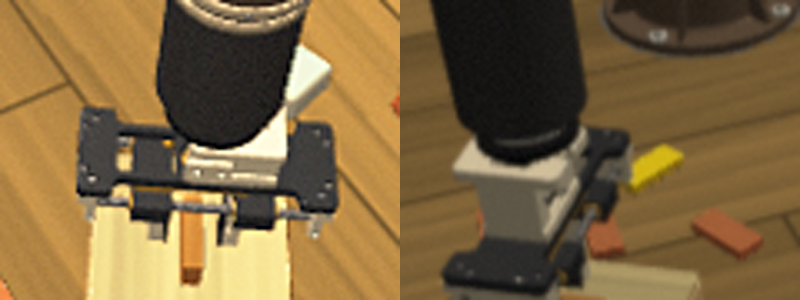

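The fingers now straddle the bar about midway, with their tips beside it. I'll go down 6 mm more and close.

```bash
M='python3 -m creep'
$M '[[40,0,0,-0.12,0,0,0],[40,0,0,0,0,0,0],[40,0,0,-0.12,0,0,0],[40,0,0,0,0,0,0]]'
$M '[[0,0,0,0,0,0,0],[0,0,0,0,0,0,0],[0,0,0,0,0,0,0],[0,0,0,0,0,0,0],[0,0,0,0,0,0,0],[0,0,0,0,0,0,0],[0,0,0,0,0,0,0],[0,0,0,0,0,0,0]]' 50
$M '[[0,0,0,0.1,0,0,0],[0,0,0,0.1,0,0,0],[0,0,0,0.2,0,0,0],[0,0,0,0.3,0,0,0],[0,0,0,0.4,0,0,0],[0,0,0,0.4,0,0,0],[0,0,0,0,0,0,0],[0,0,0,0,0,0,0]]'
python3 snap.py g2 side:230,170,390,290 scene:120,130,240,220
```

```text
time_s: 10.52
tcp_pos: [0.5551, -0.281, 0.0401]
eef_rot: [180.0, -0.0, -122.8]
contact_force: [-0.2, 0.4, -1.2]
gripper_width: 0.0395
gripper_force: 0.0
time_s: 11.18
tcp_pos: [0.5555, -0.2812, 0.0407]
eef_rot: [-180.0, 0.0, -122.8]
contact_force: [-0.2, 0.7, 0.8]
gripper_width: 0.0156
gripper_force: 50.0
time_s: 11.85
tcp_pos: [0.5561, -0.2813, 0.0794]
eef_rot: [-179.9, 0.1, -122.8]
contact_force: [-0.6, 0.5, -2.8]
gripper_width: 0.0158
gripper_force: 50.0
11.85 [ 0.5561 -0.2813  0.0794] [-1.799e+02  1.000e-01 -1.228e+02] [-0.6  0.5 -2.8] 0.015838153827562897 49.99922811985016
```

View pics/g2.png

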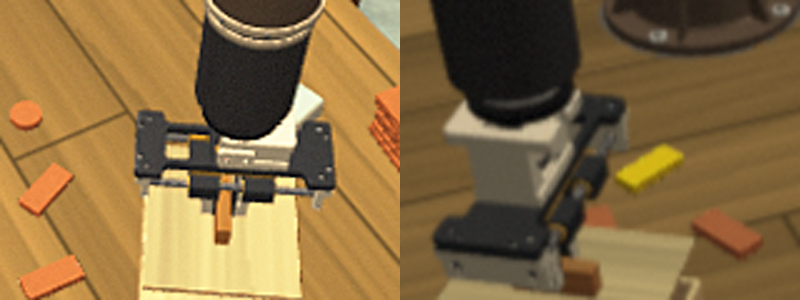

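The lid is held: opening 15.8 mm, about 2.8 N of weight, and it is clear of the box. I'll carry it to open bench at about (0.60, 0.04).

```bash
M='python3 -m creep'
$M '[[0,0,0,0.5,0,0,0],[0,0,0,0.5,0,0,0],[0,0.135,0.98,0,0,0,0],[0,0.135,0.98,0,0,0,0],[0,0.135,0.98,0,0,0,0],[0,0.135,0.98,0,0,0,0],[0,0.135,0.98,0,0,0,0],[0,0.135,0.98,0,0,0,0]]'
$M '[[0,0.135,0.98,0,0,0,0],[0,0.135,0.98,0,0,0,0],[0,0.135,0.98,0,0,0,0],[0,0.135,0.98,0,0,0,0],[0,0.135,0.98,0,0,0,0],[0,0.135,0.98,0,0,0,0],[0,0.135,0.98,0,0,0,0],[0,0,0,0,0,0,0]]'
$M '[[0,0,0,-0.8,0,0,0],[0,0,0,-0.8,0,0,0],[0,0,0,-0.8,0,0,0],[0,0,0,-0.8,0,0,0],[0,0,0,-0.5,0,0,0],[0,0,0,-0.2,0,0,0],[0,0,0,0,0,0,0],[0,0,0,0,0,0,0]]'
$M '[[0,0,0,-0.12,0,0,0],[0,0,0,-0.12,0,0,0],[0,0,0,0,0,0,0],[0,0,0,0,0,0,0]]'
```

```text
time_s: 12.62
tcp_pos: [0.5752, -0.133, 0.1026]
eef_rot: [179.9, -0.0, -122.8]
contact_force: [0.4, 0.4, -1.8]
gripper_width: 0.0157
gripper_force: 50.0
time_s: 13.28
tcp_pos: [0.5998, 0.0409, 0.1026]
eef_rot: [180.0, 0.0, -122.7]
contact_force: [0.4, -1.3, -1.3]
gripper_width: 0.0156
gripper_force: 50.0
time_s: 13.95
tcp_pos: [0.5994, 0.0372, 0.0058]
eef_rot: [-180.0, -0.0, -122.8]
contact_force: [0.9, 1.2, -1.6]
gripper_width: 0.0156
gripper_force: 50.0
time_s: 14.28
tcp_pos: [0.5994, 0.0374, 0.0]
eef_rot: [-180.0, 0.0, -122.8]
contact_force: [-0.7, 0.6, -2.9]
gripper_width: 0.0155
gripper_force: 50.0
```

```bash
M='python3 -m creep'
$M '[[0,0,0,-0.06,0,0,0],[0,0,0,-0.06,0,0,0],[0,0,0,-0.04,0,0,0],[0,0,0,0,0,0,0],[0,0,0,0,0,0,0]]'
$M '[[50,0,0,0,0,0,0],[50,0,0,0,0,0,0],[50,0,0,0,0,0,0],[50,0,0,0,0,0,0],[50,0,0,0,0,0,0],[50,0,0,0,0,0,0]]'
$M '[[50,0,0,0.5,0,0,0],[50,0,0,0.9,0,0,0],[50,0,0,0.9,0,0,0],[50,0,0,0.9,0,0,0],[50,0,0,0.9,0,0,0],[50,0,0,0.9,0,0,0],[50,0,0,0.9,0,0,0],[50,0,0,0.9,0,0,0]]'
python3 snap.py k side:200,140,380,320 scene:100,150,360,300
```

```text
time_s: 14.7
tcp_pos: [0.5995, 0.0374, -0.0033]
eef_rot: [-180.0, 0.0, -122.8]
contact_force: [-4.1, -0.0, 7.3]
gripper_width: 0.0155
gripper_force: 50.0
time_s: 15.2
tcp_pos: [0.5993, 0.0373, -0.0044]
eef_rot: [180.0, -0.0, -122.8]
contact_force: [0.8, 0.3, -0.2]
gripper_width: 0.0476
gripper_force: 0.0
time_s: 15.87
tcp_pos: [0.599, 0.0373, 0.1668]
eef_rot: [180.0, -0.0, -122.8]
contact_force: [0.3, -0.1, -0.4]
gripper_width: 0.0504
gripper_force: 0.0
15.8667 [0.599  0.0373 0.1668] [ 180.    -0.  -122.8] [ 0.3 -0.1 -0.4] 0.050357173666167605 0.0
```

View pics/k.png

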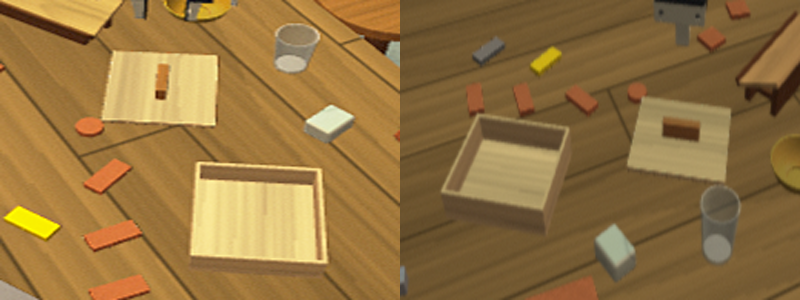

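The lid is laid flat on the bench beside the roundel, and the box is empty, so rect4 is absent. With three oblongs and two squares about, both squares and two oblongs go in the box and one oblong goes on the board. I'll refit the box and tile poses before picking.

```bash
cat > m4.py <<'E'
from h import *
import sys
P={n:capture(n) for n in("scene","side")}
def near(D,xy,z,tol):
    v=[]
    for n,p in P.items():
        for d in D[n]:
            m=np.asarray(d['region']); ys,xs=np.nonzero(m)
            if len(xs)>20 and np.linalg.norm(back(p,[xs.mean(),ys.mean()],z)[0][:2]-xy)<tol: v.append((p,m,False));break
    return v
def tiles(L,tol=.045,z=.006):
    D={}
    for k,*g in L:
        if k not in D: D[k]={n:outline_of(p,k+'1') for n,p in P.items()}
        v=near(D[k],g[:2],z,tol)
        for vv in ([v]+[[q] for q in v] if len(v)>1 else [v]):
            if not vv: print(k,g,'none');continue
            b=min((fit(vv,TILE[k],planar(z),[*g[:2],g[2]+a]) for a in (-60,-30,0,30,60)),key=lambda s:s[1])
            print(k,len(vv),'side' if vv[0][0] is P['side'] else '',b[0].round(4),round(b[1],2))
def box():
    D={n:outline_of(p,'box') for n,p in P.items()}
    v=near(D,[.556,-.282],.03,.08); pts=boxpts([-.08,-.09,0],[.08,.09,.05])
    for vv in ([v]+[[q] for q in v]): 
        if vv: b=fit(vv,pts,planar(0),[.556,-.282,-33]);print('box',len(vv),b[0].round(4),round(b[1],2))
def lid(xy,a,z=0):
    D={n:outline_of(p,'lid') for n,p in P.items()}
    v=near(D,xy,.02+z,.08); pts=np.vstack([boxpts([-.08,-.09,z+.006],[.08,.09,z+.014])])
    for vv in ([v]+[[q] for q in v]): 
        if vv: b=fit(vv,pts,planar(0),[*xy,a]);print('lid',len(vv),b[0].round(4),round(b[1],2))
if __name__=='__main__':
    box();lid([.6,.04],-33)
    tiles([('rect',.4345,-.1093,27),('rect',.3856,-.2175,-2.5),('rect',.3466,-.3083,-5.5),('square',.39,.21,15),('square',.3312,.3115,79)])
E
python3 m4.py
```

```text
box 2 [  0.555   -0.2814 -33.1403] 0.44
box 1 [  0.5542  -0.2812 -33.1199] 0.47
box 1 [  0.5556  -0.2816 -33.1673] 0.29
lid 1 [  0.5986   0.0368 -32.5542] 0.49
lid 1 [  0.5986   0.0368 -32.5542] 0.49
rect 2  [ 0.4347 -0.1088 26.6432] 0.43
rect 1  [ 0.4342 -0.1082 22.3923] 0.3
rect 1 side [ 0.4348 -0.1092 28.5488] 0.38
rect 2  [ 0.3855 -0.2172 -1.8354] 0.46
rect 1  [ 0.384  -0.2161 -1.9132] 0.36
rect 1 side [ 0.3858 -0.2178 -1.1886] 0.41
rect 2  [ 0.3471 -0.3083 -5.5913] 0.6
rect 1  [ 0.3437 -0.3077 -4.0576] 0.33
rect 1 side [ 0.3478 -0.3085 -6.3204] 0.64
square 2  [  0.3895   0.2115 102.8387] 0.69
square 1  [ 0.3883  0.2123 14.9059] 0.34
square 1 side [0.3912 0.2098 4.0759] 0.81
square 2  [  0.3328   0.3105 -10.5547] 0.39
square 1  [ 0.3338  0.3115 77.3877] 0.33
square 1 side [ 0.3324  0.3095 80.0121] 0.36
```

```bash
M='python3 -m creep'
$M '[[50,-0.719,-0.988,0,0,0,-4.49],[50,-0.719,-0.988,0,0,0,-4.49],[50,-0.719,-0.988,0,0,0,-4.49],[50,-0.719,-0.988,0,0,0,-4.49],[50,-0.719,-0.988,0,0,0,-4.49],[50,-0.719,-0.988,0,0,0,-4.49],[50,-0.719,-0.988,0,0,0,-4.49]]'
$M '[[50,-0.719,-0.988,0,0,0,-4.49],[50,-0.719,-0.988,0,0,0,-4.49],[50,-0.719,-0.988,0,0,0,-4.49],[50,-0.719,-0.988,0,0,0,-4.49],[50,-0.719,-0.988,0,0,0,-4.49],[50,-0.719,-0.988,0,0,0,-4.49],[50,-0.719,-0.988,0,0,0,-4.49],[50,0,0,0,0,0,0]]'
$M '[[50,0,0,-0.95,0,0,0],[50,0,0,-0.95,0,0,0],[50,0,0,-0.95,0,0,0],[50,0,0,-0.95,0,0,0],[50,0,0,-0.95,0,0,0],[50,0,0,-0.95,0,0,0],[50,0,0,-0.9,0,0,0],[50,0,0,0,0,0,0]]'
$M '[[50,0,0,0,0,0,0],[50,0,0,0,0,0,0]]'
python3 snap.py l wrist side:200,230,300,330
```

```text
time_s: 17.05
tcp_pos: [0.4723, -0.1366, 0.1656]
eef_rot: [-180.0, 0.0, -154.5]
contact_force: [0.5, -0.6, 0.5]
gripper_width: 0.0501
gripper_force: 0.0
time_s: 17.72
tcp_pos: [0.3449, -0.3109, 0.1655]
eef_rot: [-180.0, -0.1, 173.9]
contact_force: [0.4, 0.2, 0.1]
gripper_width: 0.0499
gripper_force: 0.0
time_s: 18.38
tcp_pos: [0.3448, -0.3072, -0.0029]
eef_rot: [179.9, -0.4, 174.3]
contact_force: [-1.2, -0.1, 0.2]
gripper_width: 0.0503
gripper_force: 0.0
time_s: 18.55
tcp_pos: [0.3483, -0.3087, 0.0016]
eef_rot: [-180.0, 0.0, 174.3]
contact_force: [-0.1, 0.6, 0.7]
gripper_width: 0.05
gripper_force: 0.0
18.55 [ 0.3483 -0.3087  0.0016] [-180.     0.   174.3] [-0.1  0.6  0.7] 0.050014873034596986 0.0
```

View pics/l.png

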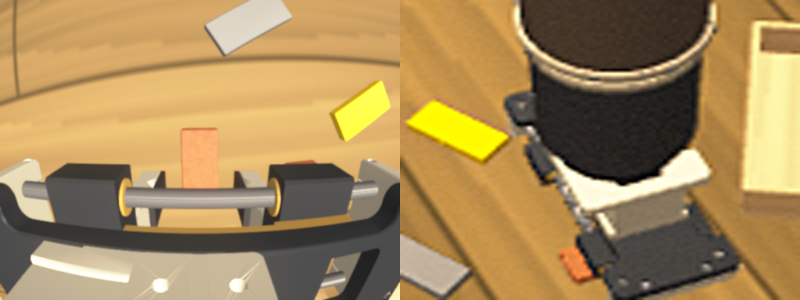

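The oblong is centred between the fingers at wrist px (200,155). I'll feel down to the bench.

```bash
M='python3 -m creep'
$M '[[50,0,0,-0.3,0,0,0],[50,0,0,-0.3,0,0,0],[50,0,0,0,0,0,0],[50,0,0,0,0,0,0]]'
$M '[[50,0,0,-0.15,0,0,0],[50,0,0,0,0,0,0]]'
$M '[[50,0,0,-0.1,0,0,0],[50,0,0,0,0,0,0]]'
```

```text
time_s: 18.98
tcp_pos: [0.3471, -0.3083, -0.0148]
eef_rot: [180.0, -0.1, 174.3]
contact_force: [-0.3, -0.9, 0.7]
gripper_width: 0.0501
gripper_force: 0.0
time_s: 19.15
tcp_pos: [0.3474, -0.3084, -0.0185]
eef_rot: [180.0, -0.0, 174.3]
contact_force: [0.6, 0.0, -0.1]
gripper_width: 0.0497
gripper_force: 0.0
time_s: 19.32
tcp_pos: [0.3474, -0.3084, -0.0209]
eef_rot: [180.0, -0.0, 174.3]
contact_force: [-0.2, -0.4, -0.5]
gripper_width: 0.0499
gripper_force: 0.0
```

```bash
M='python3 -m creep'
$M '[[50,0,0,-0.08,0,0,0],[50,0,0,0,0,0,0]]'
$M '[[0,0,0,0,0,0,0],[0,0,0,0,0,0,0],[0,0,0,0,0,0,0],[0,0,0,0,0,0,0],[0,0,0,0,0,0,0],[0,0,0,0,0,0,0]]' 30
```

```text
time_s: 19.48
tcp_pos: [0.3475, -0.3084, -0.0228]
eef_rot: [180.0, -0.0, 174.3]
contact_force: [-0.8, 0.1, -0.7]
gripper_width: 0.0502
gripper_force: 0.0
time_s: 19.98
tcp_pos: [0.3477, -0.3085, -0.0225]
eef_rot: [-180.0, 0.0, 174.3]
contact_force: [0.1, -0.0, 0.4]
gripper_width: 0.0286
gripper_force: 30.0
```

```bash
M='python3 -m creep'
$M '[[0,0,0,0.4,0,0,0],[0,0,0,0.9,0,0,0],[0,0,0,0.9,0,0,0],[0,0,0,0.9,0,0,0],[0,0,0,0.9,0,0,0],[0,0,0,0.9,0,0,0],[0,0,0,0.4,0,0,0],[0,0,0,0,0,0,0]]'
$M '[[0,0.951,-0.138,0,0,0,-3.04],[0,0.951,-0.138,0,0,0,-3.04],[0,0.951,-0.138,0,0,0,-3.04],[0,0.951,-0.138,0,0,0,-3.04],[0,0.951,-0.138,0,0,0,-3.04],[0,0.951,-0.138,0,0,0,-3.04],[0,0.951,-0.138,0,0,0,-3.04],[0,0.951,-0.138,0,0,0,-3.04]]'
$M '[[0,0.951,-0.138,0,0,0,-3.04],[0,0,0,0,0,0,0],[0,0,0,-0.8,0,0,0],[0,0,0,-0.8,0,0,0],[0,0,0,-0.8,0,0,0],[0,0,0,-0.4,0,0,0],[0,0,0,0,0,0,0],[0,0,0,0,0,0,0]]'
python3 snap.py n wrist scene:110,150,260,262
```

```text
time_s: 20.65
tcp_pos: [0.3491, -0.3091, 0.1125]
eef_rot: [-179.9, 0.3, 174.3]
contact_force: [-0.0, -0.5, -0.4]
gripper_width: 0.0284
gripper_force: 30.0
time_s: 21.32
tcp_pos: [0.5382, -0.3358, 0.1082]
eef_rot: [-180.0, -0.1, 149.8]
contact_force: [0.4, 0.0, -1.1]
gripper_width: 0.0286
gripper_force: 30.0
time_s: 21.98
tcp_pos: [0.561, -0.3395, 0.0393]
eef_rot: [-180.0, -0.1, 147.0]
contact_force: [-0.1, -0.4, 0.0]
gripper_width: 0.0286
gripper_force: 30.0
21.9833 [ 0.561  -0.3395  0.0393] [-1.80e+02 -1.00e-01  1.47e+02] [-0.1 -0.4  0. ] 0.028615945431512177 29.994801878929138
```

View pics/n.png

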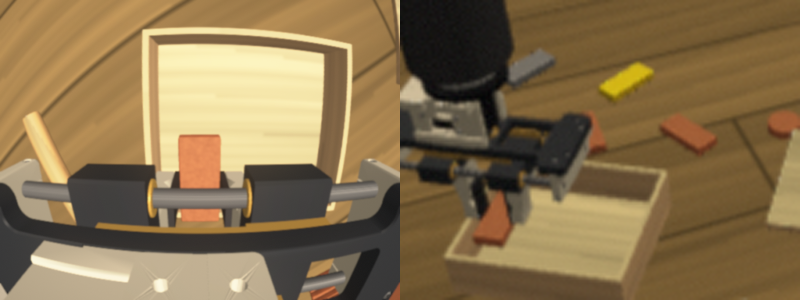

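The oblong is held level over its slot: wrist px (200,175) and scene px (495,220). The gripper's body comes near the rim, so I'll stop about 6 mm above the floor and let go.

```bash
M='python3 -m creep'
$M '[[0,0,0,-0.6,0,0,0],[0,0,0,-0.6,0,0,0],[0,0,0,-0.5,0,0,0],[0,0,0,-0.2,0,0,0],[0,0,0,0,0,0,0],[0,0,0,0,0,0,0]]'
$M '[[0,0,0,-0.08,0,0,0],[0,0,0,0,0,0,0]]'
$M '[[38,0,0,0,0,0,0],[38,0,0,0,0,0,0],[38,0,0,0,0,0,0],[38,0,0,0,0,0,0]]'
$M '[[38,0,0,0.5,0,0,0],[38,0,0,0.9,0,0,0],[38,0,0,0.9,0,0,0],[50,0,0,0.9,0,0,0],[50,0,0,0.9,0,0,0],[50,0,0,0.8,0,0,0],[50,0,0,0,0,0,0]]'
python3 -c "
from m4 import *
tiles([('rect',.5615,-.3393,-33)],.05,.011)
tiles([('rect',.4345,-.1093,27),('rect',.3856,-.2175,-2.5),('square',.39,.21,15),('square',.3312,.3115,79)])"
```

```text
time_s: 22.58
tcp_pos: [0.5619, -0.3397, -0.0071]
eef_rot: [-180.0, 0.0, 147.0]
contact_force: [-0.5, -0.3, 0.2]
gripper_width: 0.0289
gripper_force: 30.0
time_s: 22.75
tcp_pos: [0.5621, -0.3397, -0.009]
eef_rot: [180.0, 0.1, 147.0]
contact_force: [-0.3, 0.2, 0.2]
gripper_width: 0.0285
gripper_force: 30.0
time_s: 23.08
tcp_pos: [0.5617, -0.3396, -0.0093]
eef_rot: [180.0, 0.0, 147.0]
contact_force: [-0.0, 0.6, 0.5]
gripper_width: 0.0375
gripper_force: 0.0
time_s: 23.67
tcp_pos: [0.5641, -0.3408, 0.1192]
eef_rot: [179.9, 0.5, 147.0]
contact_force: [0.3, -0.5, 1.5]
gripper_width: 0.0497
gripper_force: 0.0
rect 2  [  0.5628  -0.3411 -31.9961] 1.32
rect 1  [ 0.5579 -0.3134 55.8339] 1.61
rect 1 side [  0.5623  -0.3409 -32.1364] 0.85
rect 2  [ 0.4344 -0.1098 24.7079] 0.88
rect 1  [ 0.432  -0.109  22.7996] 1.15
rect 1 side [ 0.4347 -0.1101 24.8504] 0.35
rect 2  [ 0.3857 -0.2175  0.006 ] 0.58
rect 1  [ 0.3827 -0.2162  0.4301] 0.5
rect 1 side [ 0.3864 -0.2182 -0.0272] 0.41
square 2  [ 0.389   0.2093 17.0911] 0.55
square 1  [ 0.3894  0.2117 98.4946] 0.5
square 1 side [  0.3888   0.2082 -72.8271] 0.46
square 2  [ 0.3317  0.3108 79.347 ] 0.59
square 1  [ 0.3303  0.3125 79.7006] 0.34
square 1 side [ 0.3322  0.3086 79.1627] 0.62
```

```bash
M='python3 -m creep'
$M '[[50,-0.88,0.61,0,0,0,4],[50,-0.88,0.61,0,0,0,4],[50,-0.88,0.61,0,0,0,4],[50,-0.88,0.61,0,0,0,4],[50,-0.88,0.61,0,0,0,4],[50,-0.88,0.61,0,0,0,4],[50,-0.88,0.61,0,0,0,4],[50,-0.88,0.61,0,0,0,4]]'
$M '[[50,0,0,0,0,0,0],[50,0,0,0,0,0,0]]'
$M '[[50,0,0,-0.9,0,0,0],[50,0,0,-0.9,0,0,0],[50,0,0,-0.9,0,0,0],[50,0,0,-0.9,0,0,0],[50,0,0,-0.6,0,0,0],[50,0,0,-0.3,0,0,0],[50,0,0,0,0,0,0],[50,0,0,0,0,0,0]]'
python3 snap.py o wrist side:200,200,300,275
```

```text
time_s: 24.73
tcp_pos: [0.3842, -0.217, 0.1124]
eef_rot: [180.0, -0.1, 179.1]
contact_force: [0.6, -0.5, 1.1]
gripper_width: 0.0498
gripper_force: 0.0
time_s: 24.9
tcp_pos: [0.3848, -0.217, 0.1132]
eef_rot: [-180.0, 0.0, 179.0]
contact_force: [0.3, 0.0, 0.0]
gripper_width: 0.0501
gripper_force: 0.0
time_s: 25.57
tcp_pos: [0.386, -0.2178, 0.0003]
eef_rot: [-180.0, -0.1, 178.9]
contact_force: [-0.5, -0.5, -0.4]
gripper_width: 0.0502
gripper_force: 0.0
25.5667 [ 3.860e-01 -2.178e-01  3.000e-04] [-1.800e+02 -1.000e-01  1.789e+02] [-0.5 -0.5 -0.4] 0.050181719511043235 0.0
```

View pics/o.png

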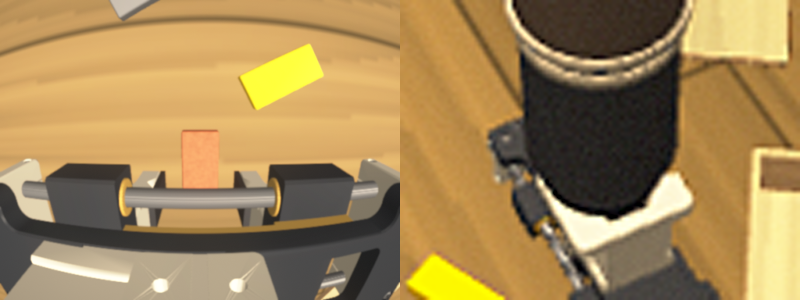

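Centred on the second oblong (wrist px 200,160). I'll grip it and carry it to the second slot.

```bash
M='python3 -m creep'
$M '[[50,0,0,-0.4,0,0,0],[50,0,0,-0.4,0,0,0],[50,0,0,-0.12,0,0,0],[50,0,0,0,0,0,0],[50,0,0,0,0,0,0]]'
$M '[[0,0,0,0,0,0,0],[0,0,0,0,0,0,0],[0,0,0,0,0,0,0],[0,0,0,0,0,0,0],[0,0,0,0,0,0,0],[0,0,0,0,0,0,0]]' 30
$M '[[0,0,0,0.4,0,0,0],[0,0,0,0.8,0,0,0],[0,0,0,0.9,0,0,0],[0,0,0,0.9,0,0,0],[0,0,0,0.9,0,0,0],[0,0,0,0.9,0,0,0],[0,0,0,0.6,0,0,0],[0,0,0,0,0,0,0]]'
$M '[[0,0.908,-0.649,0,0,0,-6.4],[0,0.908,-0.649,0,0,0,-6.4],[0,0.908,-0.649,0,0,0,-6.4],[0,0.908,-0.649,0,0,0,-6.4],[0,0.908,-0.649,0,0,0,-6.4],[0,0,0,0,0,0,0],[0,0,0,0,0,0,0]]'
$M '[[0,0,0,-0.8,0,0,0],[0,0,0,-0.8,0,0,0],[0,0,0,-0.8,0,0,0],[0,0,0,-0.6,0,0,0],[0,0,0,0,0,0,0],[0,0,0,0,0,0,0]]'
```

```text
time_s: 26.08
tcp_pos: [0.3861, -0.2176, -0.0219]
eef_rot: [-180.0, 0.1, 179.0]
contact_force: [0.9, 0.6, 0.2]
gripper_width: 0.05
gripper_force: 0.0
time_s: 26.58
tcp_pos: [0.3858, -0.2175, -0.0223]
eef_rot: [-180.0, 0.0, 179.0]
contact_force: [-0.5, 0.7, 4.7]
gripper_width: 0.0285
gripper_force: 30.0
time_s: 27.25
tcp_pos: [0.3875, -0.2179, 0.1155]
eef_rot: [-179.9, 0.3, 179.0]
contact_force: [0.2, -0.8, -0.4]
gripper_width: 0.0287
gripper_force: 30.0
time_s: 27.83
tcp_pos: [0.499, -0.2991, 0.1103]
eef_rot: [-180.0, -0.2, 146.9]
contact_force: [-0.9, 1.3, -1.1]
gripper_width: 0.0286
gripper_force: 30.0
time_s: 28.33
tcp_pos: [0.4978, -0.2981, 0.0367]
eef_rot: [-179.9, -0.1, 147.0]
contact_force: [0.4, 0.2, 0.5]
gripper_width: 0.0286
gripper_force: 30.0
```

```bash
M='python3 -m creep'
$M '[[0,0.03,-0.02,-0.6,0,0,0],[0,0.03,-0.02,-0.6,0,0,0],[0,0,0,-0.4,0,0,0],[0,0,0,-0.2,0,0,0],[0,0,0,0,0,0,0],[0,0,0,0,0,0,0]]'
$M '[[38,0,0,0,0,0,0],[38,0,0,0,0,0,0],[38,0,0,0,0,0,0],[38,0,0,0,0,0,0]]'
$M '[[38,0,0,0.5,0,0,0],[38,0,0,0.9,0,0,0],[38,0,0,0.9,0,0,0],[50,0,0,0.9,0,0,0],[50,0,0,0.9,0,0,0],[50,0,0,0.9,0,0,0],[50,0,0,0,0,0,0],[50,0,0,0,0,0,0]]'
$M '[[70,-0.21,0.968,0,0,0,2.33],[70,-0.21,0.968,0,0,0,2.33],[70,-0.21,0.968,0,0,0,2.33],[70,-0.21,0.968,0,0,0,2.33],[70,-0.21,0.968,0,0,0,2.33],[70,-0.21,0.968,0,0,0,2.33],[70,-0.21,0.968,0,0,0,2.33]]'
$M '[[70,-0.21,0.968,0,0,0,2.33],[70,-0.21,0.968,0,0,0,2.33],[70,-0.21,0.968,0,0,0,2.33],[70,-0.21,0.968,0,0,0,2.33],[70,-0.21,0.968,0,0,0,2.33],[70,-0.21,0.968,0,0,0,2.33],[70,-0.21,0.968,0,0,0,2.33]]'
$M '[[70,-0.21,0.968,0,0,0,2.33],[70,-0.21,0.968,0,0,0,2.33],[70,-0.21,0.968,0,0,0,2.33],[70,-0.21,0.968,0,0,0,2.33],[70,-0.21,0.968,0,0,0,2.33],[70,-0.21,0.968,0,0,0,2.33],[70,-0.21,0.968,0,0,0,2.33],[70,0,0,0,0,0,0]]'
python3 -c "
from m4 import *
tiles([('rect',.5615,-.3393,-33),('rect',.4995,-.2989,-33)],.04,.011)
tiles([('rect',.4345,-.1093,27),('square',.39,.21,15),('square',.3312,.3115,79)])"
python3 snap.py p wrist side:260,200,360,300
```

```text
time_s: 28.83
tcp_pos: [0.5008, -0.2997, -0.007]
eef_rot: [-180.0, 0.0, 147.0]
contact_force: [-0.1, -0.1, 0.7]
gripper_width: 0.0287
gripper_force: 30.0
time_s: 29.17
tcp_pos: [0.5009, -0.2997, -0.0071]
eef_rot: [180.0, 0.0, 147.0]
contact_force: [0.1, 0.5, -0.1]
gripper_width: 0.0377
gripper_force: 0.0
time_s: 29.83
tcp_pos: [0.5016, -0.2999, 0.1192]
eef_rot: [179.9, 0.2, 147.0]
contact_force: [-0.3, 0.3, -1.2]
gripper_width: 0.0499
gripper_force: 0.0
time_s: 30.42
tcp_pos: [0.4627, -0.1292, 0.1165]
eef_rot: [-180.0, -0.1, 163.4]
contact_force: [0.4, 1.1, -0.5]
gripper_width: 0.0697
gripper_force: 0.0
time_s: 31.0
tcp_pos: [0.426, 0.04, 0.1167]
eef_rot: [-180.0, -0.1, 179.7]
contact_force: [-0.0, -0.7, -1.1]
gripper_width: 0.07
gripper_force: 0.0
time_s: 31.67
tcp_pos: [0.3899, 0.2114, 0.1169]
eef_rot: [180.0, 0.0, -163.9]
contact_force: [1.2, -0.1, -0.5]
gripper_width: 0.0701
gripper_force: 0.0
rect 2  [  0.5617  -0.3391 -32.2649] 1.1
rect 1  [   0.5346   -0.3448 -125.9667] 1.49
rect 1 side [  0.5618  -0.3391 -32.2691] 0.3
rect 2  [  0.5014  -0.2996 -31.8656] 0.71
rect 1  [  0.4969  -0.2971 -29.6907] 0.71
rect 1 side [  0.5022  -0.3    -32.8121] 0.35
rect 2  [ 0.4346 -0.1088 25.5718] 0.6
rect 1  [ 0.4321 -0.1077 21.3651] 0.64
rect 1 side [ 0.4353 -0.1093 26.279 ] 0.31
square 2  [ 0.3898  0.2098 15.1847] 0.65
square 1  [  0.3869   0.2129 -75.1074] 0.42
square 1 side [  0.3911   0.2083 -76.2671] 0.5
square 2  [ 0.3309  0.3093 -7.4547] 0.7
square 1  [ 0.3274  0.3124 84.0111] 0.59
square 1 side [ 0.3316  0.3073 -7.9724] 0.41
32.0667 [0.3904 0.2079 0.1173] [-180.    -0.  -164.2] [ 0.2 -0.9 -0.6] 0.07026834380837003 0.0
```

View pics/p.png

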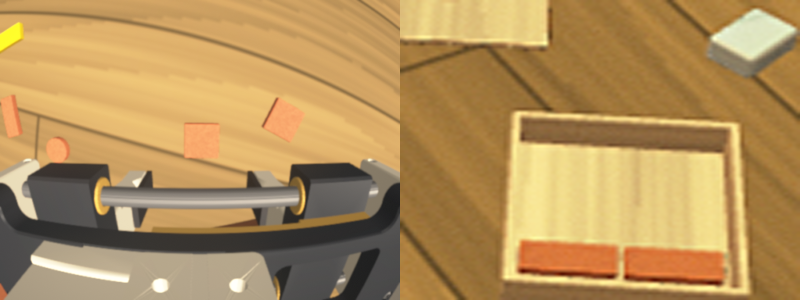

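Both oblongs lie flat in the box (side crop px 568,258 and 673,265). The first square is square-on between the fingers at wrist px (202,140). I'll pick it and carry it to the far slot.

```bash
M='python3 -m creep'
$M '[[70,0,0.06,-0.9,0,0,0],[70,0,0,-0.9,0,0,0],[70,0,0,-0.9,0,0,0],[70,0,0,-0.9,0,0,0],[70,0,0,-0.9,0,0,0],[70,0,0,-0.6,0,0,0],[70,0,0,-0.3,0,0,0],[70,0,0,0,0,0,0]]'
$M '[[70,0,0,-0.15,0,0,0],[70,0,0,0,0,0,0],[0,0,0,0,0,0,0],[0,0,0,0,0,0,0],[0,0,0,0,0,0,0],[0,0,0,0,0,0,0],[0,0,0,0,0,0,0],[0,0,0,0,0,0,0]]' 30
$M '[[0,0,0,0.4,0,0,0],[0,0,0,0.8,0,0,0],[0,0,0,0.9,0,0,0],[0,0,0,0.9,0,0,0],[0,0,0,0.9,0,0,0],[0,0,0,0.9,0,0,0],[0,0,0,0.8,0,0,0],[0,0,0,0,0,0,0]]'
```

```text
time_s: 32.83
tcp_pos: [0.3897, 0.209, -0.0189]
eef_rot: [-179.9, -0.1, -164.2]
contact_force: [-0.1, -0.1, 1.2]
gripper_width: 0.0703
gripper_force: 0.0
time_s: 33.5
tcp_pos: [0.3911, 0.2107, -0.0202]
eef_rot: [180.0, 0.1, -164.1]
contact_force: [-1.6, -1.8, 10.3]
gripper_width: 0.0358
gripper_force: 5.1
time_s: 34.17
tcp_pos: [0.3921, 0.2118, 0.1227]
eef_rot: [179.8, 0.3, -164.1]
contact_force: [0.6, -0.1, 0.2]
gripper_width: 0.0006
gripper_force: 0.0
```

```bash
M='python3 -m creep'
$M '[[70,0,0,0.2,0,0,0],[70,0,0,0,0,0,0],[70,0,0,0,0,0,0],[70,0,0,0,0,0,0],[70,0,0,0,0,0,0],[70,0,0,0,0,0,0],[70,0,0,0,0,0,0]]'
python3 -c "
from m4 import *
tiles([('square',.39,.21,15),('square',.3312,.3115,79)])"
python3 snap.py q wrist side:130,130,230,205
```

```text
time_s: 34.75
tcp_pos: [0.3902, 0.2099, 0.1233]
eef_rot: [-180.0, -0.0, -164.1]
contact_force: [-1.1, -0.1, 0.3]
gripper_width: 0.0415
gripper_force: 0.0
square 2  [ 0.3895  0.211  15.8024] 0.38
square 1  [ 0.3887  0.2126 13.8637] 0.31
square 1 side [ 0.3898  0.2098 15.1389] 0.29
square 2  [ 0.3322  0.3107 78.6886] 0.43
square 1  [ 0.332   0.3118 80.3724] 0.37
square 1 side [  0.3321   0.3095 -12.2325] 0.39
34.95 [0.3903 0.2101 0.1236] [-180.    -0.  -164.1] [-0.8  0.1 -0.1] 0.05717569739764499 0.0
```

View pics/q.png

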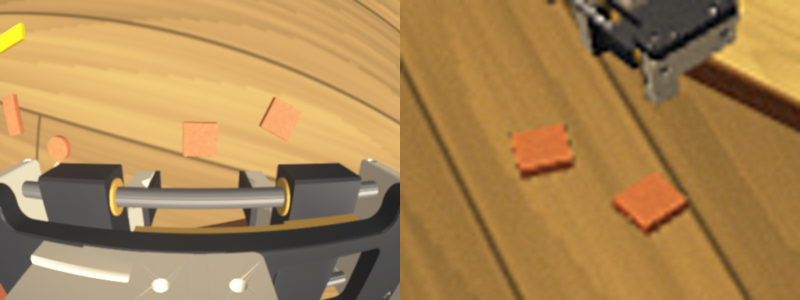

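The square is still on the bench, practically unmoved (wrist px 200,138): the fingers rode over its top edge because they weren't deep enough. I'll go down again and feel for the bench in small steps.

```bash
M='python3 -m creep'
$M '[[70,0,0,-0.9,0,0,0],[70,0,0,-0.9,0,0,0],[70,0,0,-0.9,0,0,0],[70,0,0,-0.9,0,0,0],[70,0,0,-0.9,0,0,0],[70,0,0,-0.9,0,0,0],[70,0,0,-0.3,0,0,0],[70,0,0,0,0,0,0]]'
$M '[[70,0,0,-0.1,0,0,0],[70,0,0,0,0,0,0]]'
$M '[[70,0,0,-0.08,0,0,0],[70,0,0,0,0,0,0]]'
$M '[[70,0,0,-0.08,0,0,0],[70,0,0,0,0,0,0]]'
```

```text
time_s: 35.72
tcp_pos: [0.3894, 0.2089, -0.0203]
eef_rot: [-179.9, -0.2, -164.1]
contact_force: [-1.1, 0.2, 0.6]
gripper_width: 0.0699
gripper_force: 0.0
time_s: 35.88
tcp_pos: [0.3908, 0.2107, -0.0206]
eef_rot: [180.0, 0.1, -164.1]
contact_force: [-0.3, -0.8, 0.2]
gripper_width: 0.07
gripper_force: 0.0
time_s: 36.05
tcp_pos: [0.3907, 0.2106, -0.0226]
eef_rot: [179.9, 0.1, -164.1]
contact_force: [-0.2, 0.2, 0.2]
gripper_width: 0.0697
gripper_force: 0.0
time_s: 36.22
tcp_pos: [0.3904, 0.2102, -0.0251]
eef_rot: [180.0, 0.0, -164.1]
contact_force: [-0.2, -0.4, -1.0]
gripper_width: 0.0699
gripper_force: 0.0
```

```bash
M='python3 -m creep'
$M '[[70,0,0,-0.1,0,0,0],[70,0,0,0,0,0,0]]'
$M '[[70,0,0,-0.08,0,0,0],[70,0,0,0,0,0,0]]'
$M '[[0,0,0,0,0,0,0],[0,0,0,0,0,0,0],[0,0,0,0,0,0,0],[0,0,0,0,0,0,0],[0,0,0,0,0,0,0],[0,0,0,0,0,0,0]]' 30
```

```text
time_s: 36.38
tcp_pos: [0.3903, 0.21, -0.028]
eef_rot: [-180.0, -0.0, -164.1]
contact_force: [0.5, -0.4, -1.0]
gripper_width: 0.0701
gripper_force: 0.0
time_s: 36.55
tcp_pos: [0.3902, 0.2099, -0.0301]
eef_rot: [-180.0, -0.0, -164.1]
contact_force: [-0.4, -0.4, 0.2]
gripper_width: 0.0701
gripper_force: 0.0
time_s: 37.05
tcp_pos: [0.3903, 0.2101, -0.0298]
eef_rot: [180.0, 0.0, -164.1]
contact_force: [-0.3, 1.3, -0.3]
gripper_width: 0.0456
gripper_force: 29.9
```

```bash
M='python3 -m creep'
$M '[[0,0,0,0.5,0,0,0],[0,0,0,0.9,0,0,0],[0,0,0,0.9,0,0,0],[0,0,0,0.9,0,0,0],[0,0,0,0.9,0,0,0],[0,0,0,0.9,0,0,0],[0,0,0,0.8,0,0,0],[0,0,0,0,0,0,0]]'
$M '[[0,0.433,-0.971,0,0,0,-2.44],[0,0.433,-0.971,0,0,0,-2.44],[0,0.433,-0.971,0,0,0,-2.44],[0,0.433,-0.971,0,0,0,-2.44],[0,0.433,-0.971,0,0,0,-2.44],[0,0.433,-0.971,0,0,0,-2.44],[0,0.433,-0.971,0,0,0,-2.44]]'
$M '[[0,0.433,-0.971,0,0,0,-2.44],[0,0.433,-0.971,0,0,0,-2.44],[0,0.433,-0.971,0,0,0,-2.44],[0,0.433,-0.971,0,0,0,-2.44],[0,0.433,-0.971,0,0,0,-2.44],[0,0.433,-0.971,0,0,0,-2.44],[0,0.433,-0.971,0,0,0,-2.44]]'
$M '[[0,0.433,-0.971,0,0,0,-2.44],[0,0.433,-0.971,0,0,0,-2.44],[0,0.433,-0.971,0,0,0,-2.44],[0,0.433,-0.971,0,0,0,-2.44],[0,0.433,-0.971,0,0,0,-2.44],[0,0.433,-0.971,0,0,0,-2.44],[0,0,0,0,0,0,0],[0,0,0,0,0,0,0]]'
$M '[[0,0,0,-0.8,0,0,0],[0,0,0,-0.8,0,0,0],[0,0,0,-0.8,0,0,0],[0,0,0,-0.8,0,0,0],[0,0,0,-0.3,0,0,0],[0,0,0,0,0,0,0],[0,0,0,0,0,0,0]]'
```

```text
time_s: 37.72
tcp_pos: [0.3921, 0.2118, 0.119]
eef_rot: [179.8, 0.3, -164.1]
contact_force: [1.3, 0.1, -0.1]
gripper_width: 0.0455
gripper_force: 29.9
time_s: 38.3
tcp_pos: [0.4661, 0.0388, 0.1147]
eef_rot: [-180.0, -0.0, 178.7]
contact_force: [-0.1, -0.4, -1.5]
gripper_width: 0.0454
gripper_force: 29.9
time_s: 38.88
tcp_pos: [0.5418, -0.1311, 0.1144]
eef_rot: [-180.0, -0.1, 161.6]
contact_force: [1.4, 0.5, -0.6]
gripper_width: 0.0453
gripper_force: 29.9
time_s: 39.55
tcp_pos: [0.6063, -0.2765, 0.1135]
eef_rot: [-180.0, -0.1, 147.0]
contact_force: [-0.3, -0.1, -0.5]
gripper_width: 0.0459
gripper_force: 29.9
time_s: 40.13
tcp_pos: [0.6068, -0.275, 0.0279]
eef_rot: [-180.0, -0.0, 147.1]
contact_force: [0.0, 0.2, 0.4]
gripper_width: 0.0459
gripper_force: 29.9
```

```bash
M='python3 -m creep'
$M '[[0,0,0,-0.6,0,0,0],[0,0,0,-0.6,0,0,0],[0,0,0,-0.4,0,0,0],[0,0,0,-0.15,0,0,0],[0,0,0,0,0,0,0]]'
$M '[[0,0,0,-0.12,0,0,0],[0,0,0,0,0,0,0]]'
$M '[[52,0,0,0,0,0,0],[52,0,0,0,0,0,0],[52,0,0,0,0,0,0],[52,0,0,0,0,0,0]]'
$M '[[52,0,0,0.5,0,0,0],[52,0,0,0.9,0,0,0],[52,0,0,0.9,0,0,0],[70,0,0,0.9,0,0,0],[70,0,0,0.9,0,0,0],[70,0,0,0.9,0,0,0],[70,0,0,0.4,0,0,0],[70,0,0,0,0,0,0]]'
$M '[[70,-0.458,0.975,0,0,0,0.9],[70,-0.458,0.975,0,0,0,0.9],[70,-0.458,0.975,0,0,0,0.9],[70,-0.458,0.975,0,0,0,0.9],[70,-0.458,0.975,0,0,0,0.9],[70,-0.458,0.975,0,0,0,0.9],[70,-0.458,0.975,0,0,0,0.9],[70,-0.458,0.975,0,0,0,0.9]]'
$M '[[70,-0.458,0.975,0,0,0,0.9],[70,-0.458,0.975,0,0,0,0.9],[70,-0.458,0.975,0,0,0,0.9],[70,-0.458,0.975,0,0,0,0.9],[70,-0.458,0.975,0,0,0,0.9],[70,-0.458,0.975,0,0,0,0.9],[70,-0.458,0.975,0,0,0,0.9],[70,-0.458,0.975,0,0,0,0.9]]'
$M '[[70,-0.458,0.975,0,0,0,0.9],[70,-0.458,0.975,0,0,0,0.9],[70,-0.458,0.975,0,0,0,0.9],[70,-0.458,0.975,0,0,0,0.9],[70,-0.458,0.975,0,0,0,0.9],[70,-0.458,0.975,0,0,0,0.9],[70,-0.458,0.975,0,0,0,0.9],[70,-0.458,0.975,0,0,0,0.9]]'
python3 -c "
from m4 import *
tiles([('square',.3312,.3115,79)])
tiles([('square',.6066,-.2756,-33)],.04,.011)
tiles([('rect',.4345,-.1093,27)])"
python3 snap.py s wrist side:260,200,360,300
```

```text
time_s: 40.55
tcp_pos: [0.6067, -0.2753, -0.0162]
eef_rot: [-180.0, -0.0, 147.1]
contact_force: [0.1, 0.2, -0.4]
gripper_width: 0.0458
gripper_force: 29.9
time_s: 40.72
tcp_pos: [0.6073, -0.2755, -0.0185]
eef_rot: [180.0, 0.1, 147.1]
contact_force: [-0.2, 0.6, -1.0]
gripper_width: 0.0455
gripper_force: 29.9
time_s: 41.05
tcp_pos: [0.607, -0.2755, -0.0187]
eef_rot: [180.0, 0.0, 147.1]
contact_force: [0.4, -0.0, -0.3]
gripper_width: 0.0515
gripper_force: 0.0
time_s: 41.72
tcp_pos: [0.6087, -0.276, 0.1201]
eef_rot: [179.9, 0.3, 147.1]
contact_force: [-0.1, -0.0, 0.1]
gripper_width: 0.0696
gripper_force: 0.0
time_s: 42.38
tcp_pos: [0.5139, -0.0795, 0.1153]
eef_rot: [-180.0, -0.1, 154.3]
contact_force: [0.6, 1.5, 0.2]
gripper_width: 0.0702
gripper_force: 0.0
time_s: 43.05
tcp_pos: [0.4224, 0.1153, 0.1155]
eef_rot: [-180.0, -0.0, 161.5]
contact_force: [-0.0, 0.5, -0.5]
gripper_width: 0.0699
gripper_force: 0.0
time_s: 43.72
tcp_pos: [0.3309, 0.3102, 0.1155]
eef_rot: [-180.0, -0.0, 168.7]
contact_force: [0.5, -0.3, -0.2]
gripper_width: 0.0696
gripper_force: 0.0
square 1 side [ 0.3304  0.3121 82.3458] 0.45
square 2  [  0.6064  -0.274  -29.9394] 2.01
square 1  [  0.591   -0.2696 -83.9641] 2.15
square 1 side [  0.6076  -0.2741 -31.9558] 0.52
rect 2  [ 0.4351 -0.1093 25.1036] 0.48
rect 1  [ 0.4327 -0.1088 24.5114] 0.38
rect 1 side [ 0.436  -0.1097 25.4801] 0.38
44.1167 [0.3322 0.3087 0.1157] [-180.    -0.   168.6] [-0.3 -0.8  0. ] 0.06993413770389746 0.0
```

View pics/s.png

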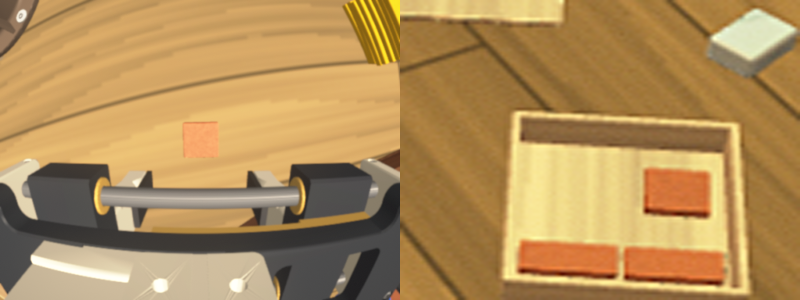

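Square 1 lies flat in the box (side crop px 678,190), and the second square is aligned under the tool (wrist px 200,138). I'll pick it.

```bash
M='python3 -m creep'
$M '[[70,0,0.05,-0.9,0,0,0],[70,0,0,-0.9,0,0,0],[70,0,0,-0.9,0,0,0],[70,0,0,-0.9,0,0,0],[70,0,0,-0.9,0,0,0],[70,0,0,-0.7,0,0,0],[70,0,0,-0.3,0,0,0],[70,0,0,0,0,0,0]]'
$M '[[70,0,0,-0.2,0,0,0],[70,0,0,-0.13,0,0,0],[70,0,0,0,0,0,0],[70,0,0,0,0,0,0]]'
$M '[[0,0,0,0,0,0,0],[0,0,0,0,0,0,0],[0,0,0,0,0,0,0],[0,0,0,0,0,0,0],[0,0,0,0,0,0,0],[0,0,0,0,0,0,0]]' 30
$M '[[0,0,0,0.5,0,0,0],[0,0,0,0.9,0,0,0],[0,0,0,0.9,0,0,0],[0,0,0,0.9,0,0,0],[0,0,0,0.9,0,0,0],[0,0,0,0.9,0,0,0],[0,0,0,0.8,0,0,0],[0,0,0,0,0,0,0]]'
```

```text
time_s: 44.88
tcp_pos: [0.3317, 0.3093, -0.023]
eef_rot: [-179.8, -0.0, 168.6]
contact_force: [0.1, 0.8, 0.6]
gripper_width: 0.0704
gripper_force: 0.0
time_s: 45.22
tcp_pos: [0.3322, 0.3112, -0.0293]
eef_rot: [179.9, 0.0, 168.7]
contact_force: [0.2, 0.1, 0.4]
gripper_width: 0.07
gripper_force: 0.0
time_s: 45.72
tcp_pos: [0.3321, 0.311, -0.0297]
eef_rot: [180.0, 0.0, 168.7]
contact_force: [-0.8, -0.4, 3.8]
gripper_width: 0.0451
gripper_force: 29.9
time_s: 46.38
tcp_pos: [0.3333, 0.3129, 0.119]
eef_rot: [179.7, 0.1, 168.7]
contact_force: [0.1, 1.7, 0.4]
gripper_width: 0.0455
gripper_force: 29.9
```

```bash
M='python3 -m creep'
$M '[[0,0.377,-0.987,0,0,0,-0.98],[0,0.377,-0.987,0,0,0,-0.98],[0,0.377,-0.987,0,0,0,-0.98],[0,0.377,-0.987,0,0,0,-0.98],[0,0.377,-0.987,0,0,0,-0.98],[0,0.377,-0.987,0,0,0,-0.98],[0,0.377,-0.987,0,0,0,-0.98],[0,0.377,-0.987,0,0,0,-0.98]]'
$M '[[0,0.377,-0.987,0,0,0,-0.98],[0,0.377,-0.987,0,0,0,-0.98],[0,0.377,-0.987,0,0,0,-0.98],[0,0.377,-0.987,0,0,0,-0.98],[0,0.377,-0.987,0,0,0,-0.98],[0,0.377,-0.987,0,0,0,-0.98],[0,0.377,-0.987,0,0,0,-0.98],[0,0.377,-0.987,0,0,0,-0.98]]'
$M '[[0,0.377,-0.987,0,0,0,-0.98],[0,0.377,-0.987,0,0,0,-0.98],[0,0.377,-0.987,0,0,0,-0.98],[0,0.377,-0.987,0,0,0,-0.98],[0,0.377,-0.987,0,0,0,-0.98],[0,0.377,-0.987,0,0,0,-0.98],[0,0,0,0,0,0,0],[0,0,0,0,0,0,0]]'
$M '[[0,0,0,-0.8,0,0,0],[0,0,0,-0.8,0,0,0],[0,0,0,-0.8,0,0,0],[0,0,0,-0.8,0,0,0],[0,0,0,-0.3,0,0,0],[0,0,0,0,0,0,0],[0,0,0,0,0,0,0]]'
```

```text
time_s: 47.05
tcp_pos: [0.4073, 0.112, 0.1147]
eef_rot: [-180.0, -0.0, 160.8]
contact_force: [0.8, -0.3, 0.1]
gripper_width: 0.0453
gripper_force: 29.9
time_s: 47.72
tcp_pos: [0.4827, -0.0853, 0.1145]
eef_rot: [-180.0, -0.0, 152.9]
contact_force: [0.1, 0.2, -0.7]
gripper_width: 0.0457
gripper_force: 29.9
time_s: 48.38
tcp_pos: [0.5389, -0.2331, 0.1137]
eef_rot: [-180.0, -0.1, 147.0]
contact_force: [-1.1, -0.6, -0.8]
gripper_width: 0.046
gripper_force: 29.9
time_s: 48.97
tcp_pos: [0.5393, -0.2317, 0.0279]
eef_rot: [-180.0, -0.0, 147.2]
contact_force: [0.7, -0.7, 0.3]
gripper_width: 0.0455
gripper_force: 29.9
```

```bash
M='python3 -m creep'
$M '[[0,0,0,-0.6,0,0,0],[0,0,0,-0.6,0,0,0],[0,0,0,-0.4,0,0,0],[0,0,0,-0.15,0,0,0],[0,0,0,-0.12,0,0,0],[0,0,0,0,0,0,0],[0,0,0,0,0,0,0]]'
$M '[[52,0,0,0,0,0,0],[52,0,0,0,0,0,0],[52,0,0,0,0,0,0],[52,0,0,0,0,0,0]]'
$M '[[52,0,0,0.5,0,0,0],[52,0,0,0.9,0,0,0],[52,0,0,0.9,0,0,0],[52,0,0,0.9,0,0,0],[52,0,0,0.9,0,0,0],[52,0,0,0.9,0,0,0],[52,0,0,0.4,0,0,0],[52,0,0,0,0,0,0]]'
$M '[[50,-0.464,0.544,0,0,0,6.5],[50,-0.464,0.544,0,0,0,6.5],[50,-0.464,0.544,0,0,0,6.5],[50,-0.464,0.544,0,0,0,6.5],[50,-0.464,0.544,0,0,0,6.5],[50,-0.464,0.544,0,0,0,6.5],[50,-0.464,0.544,0,0,0,6.5],[50,-0.464,0.544,0,0,0,6.5]]'
$M '[[50,-0.464,0.544,0,0,0,6.5],[50,0,0,0,0,0,0],[50,0,0,0,0,0,0]]'
python3 -c "
from m4 import *
lid([.5986,.0368],-33);box()
tiles([('square',.6066,-.2756,-33),('square',.54,-.232,-33)],.03,.011)
tiles([('rect',.4345,-.1093,27)])"
python3 snap.py t wrist side:260,200,360,300
```

```text
time_s: 49.55
tcp_pos: [0.5399, -0.2321, -0.0184]
eef_rot: [180.0, 0.1, 147.1]
contact_force: [-0.0, -1.3, 0.3]
gripper_width: 0.0455
gripper_force: 29.9
time_s: 49.88
tcp_pos: [0.5396, -0.2321, -0.0187]
eef_rot: [180.0, 0.0, 147.1]
contact_force: [-0.2, 0.0, -0.7]
gripper_width: 0.052
gripper_force: 0.0
time_s: 50.55
tcp_pos: [0.5411, -0.2324, 0.1189]
eef_rot: [179.9, 0.3, 147.1]
contact_force: [0.2, -0.3, 0.9]
gripper_width: 0.0522
gripper_force: 0.0
time_s: 51.22
tcp_pos: [0.4452, -0.1227, 0.1148]
eef_rot: [180.0, -0.1, -160.6]
contact_force: [0.2, 0.3, -0.4]
gripper_width: 0.0502
gripper_force: 0.0
time_s: 51.47
tcp_pos: [0.4342, -0.1092, 0.1154]
eef_rot: [180.0, -0.0, -154.4]
contact_force: [1.0, 0.1, -0.4]
gripper_width: 0.0498
gripper_force: 0.0
lid 2 [  0.6242   0.0578 -32.2531] 5.47
lid 1 [  0.6231   0.058  -32.307 ] 0.87
lid 1 [  0.6585   0.058  -54.6481] 6.24
box 1 [  0.5564  -0.2817 -33.6198] 0.45
box 1 [  0.5564  -0.2817 -33.6198] 0.45
square 1 side [  0.6065  -0.275  -32.4556] 0.66
square 2  [   0.5399   -0.2318 -122.1059] 0.62
square 1  [  0.5387  -0.2308 -30.61  ] 0.41
square 1 side [  0.5409  -0.2328 -35.3658] 0.63
rect 2  [ 0.4337 -0.1086 27.1359] 0.57
rect 1  [ 0.4323 -0.1076 23.6629] 0.34
rect 1 side [ 0.4347 -0.1092 29.2545] 0.54
51.9667 [ 0.435  -0.1098  0.1157] [ 180.    -0.  -154.4] [ 0.5  0.4 -0.1] 0.050077391014096195 0.0
```

View pics/t.png

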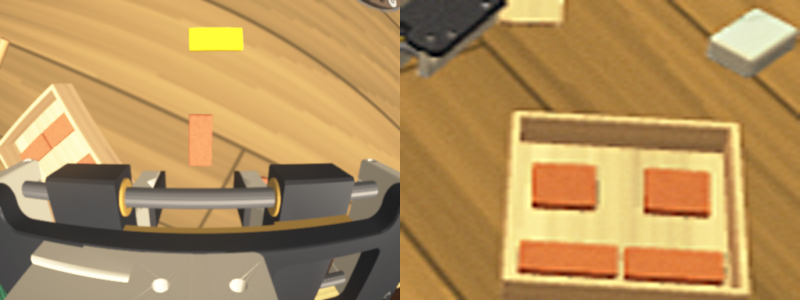

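All four tiles lie flat in the box: side crop px (563,187), (677,192), (568,258) and (673,265). The last oblong is aligned under the tool at wrist px (200,140). The lid has been knocked, so I'll remeasure it later. I have now viewed 16 pictures against the limit of 14, so I'll check by numbers only from here. Next I'll pick the oblong and refit the board with its ledge.

```bash
M='python3 -m creep'
$M '[[50,0,0,-0.9,0,0,0],[50,0,0,-0.9,0,0,0],[50,0,0,-0.9,0,0,0],[50,0,0,-0.9,0,0,0],[50,0,0,-0.9,0,0,0],[50,0,0,-0.7,0,0,0],[50,0,0,-0.3,0,0,0],[50,0,0,0,0,0,0]]'
$M '[[50,0,0,-0.2,0,0,0],[50,0,0,-0.13,0,0,0],[50,0,0,0,0,0,0],[50,0,0,0,0,0,0]]'
$M '[[0,0,0,0,0,0,0],[0,0,0,0,0,0,0],[0,0,0,0,0,0,0],[0,0,0,0,0,0,0],[0,0,0,0,0,0,0],[0,0,0,0,0,0,0]]' 35
$M '[[0,0,0,0.5,0,0,0],[0,0,0,0.9,0,0,0],[0,0,0,0.9,0,0,0],[0,0,0,0.9,0,0,0],[0,0,0,0.9,0,0,0],[0,0,0,0.9,0,0,0],[0,0,0,0.8,0,0,0],[0,0,0,0.9,0,0,0]]'
cat > bd.py <<'E'
from m4 import *
BO={n:outline_of(p,'board') for n,p in P.items()}
v=near(BO,[.538,.303],.062,.06)
for th in(.005,.01,.015):
    pts=np.vstack([boxpts([-.051,-.12,-th],[.045,.12,0]),boxpts([-.051,-.12,0],[-.045,.12,.008])])
    pose=lambda x:(np.array([x[0],x[1],.062]),(Ro.from_euler('z',x[2],degrees=True)*Ro.from_euler('y',-25,degrees=True)).as_matrix())
    for vv in([v]+[[q] for q in v]):
        b=fit(vv,pts,pose,[.537,.303,27.2]);print('board',th,len(vv),b[0].round(4),round(b[1],2))
E
python3 bd.py; python3 -c "
from m4 import *
lid([.624,.058],-32)"
```

```text
time_s: 52.73
tcp_pos: [0.4337, -0.1099, -0.023]
eef_rot: [179.9, -0.2, -154.4]
contact_force: [-0.3, -0.4, 0.0]
gripper_width: 0.05
gripper_force: 0.0
time_s: 53.07
tcp_pos: [0.4354, -0.1096, -0.0293]
eef_rot: [-180.0, 0.1, -154.4]
contact_force: [1.0, -0.0, -0.2]
gripper_width: 0.0499
gripper_force: 0.0
time_s: 53.57
tcp_pos: [0.4351, -0.1096, -0.0296]
eef_rot: [-180.0, 0.0, -154.4]
contact_force: [-0.3, 0.8, 5.1]
gripper_width: 0.0292
gripper_force: 35.0
time_s: 54.23
tcp_pos: [0.4343, -0.1096, 0.1384]
eef_rot: [180.0, -0.0, -154.4]
contact_force: [0.6, 1.1, -1.0]
gripper_width: 0.0297
gripper_force: 35.0
board 0.005 2 [ 0.5431  0.3028 28.0331] 3.15
board 0.005 1 [ 0.5434  0.3038 27.5198] 0.73
board 0.005 1 [ 0.5432  0.3025 28.6886] 3.88
board 0.01 2 [ 0.5415  0.3031 27.0062] 3.24
board 0.01 1 [ 0.5393  0.306  26.7948] 0.71
board 0.01 1 [ 0.5442  0.3033 28.9872] 3.94
board 0.015 2 [ 0.5404  0.3037 26.1627] 3.39
board 0.015 1 [ 0.5352  0.3082 25.7917] 1.06
board 0.015 1 [ 0.5451  0.304  29.244 ] 4.01
lid 2 [  0.6243   0.0579 -32.1589] 5.94
lid 1 [  0.623    0.0579 -32.2463] 0.66
lid 1 [  0.6264   0.0591 -32.5791] 8.15
```

```bash
M='python3 -m creep'
$M '[[0,0.225,0.965,0,0,0,0.1],[0,0.225,0.965,0,0,0,0.1],[0,0.225,0.965,0,0,0,0.1],[0,0.225,0.965,0,0,0,0.1],[0,0.225,0.965,0,0,0,0.1],[0,0.225,0.965,0,0,0,0.1]]'
$M '[[0,0.225,0.965,0,0,0,0.1],[0,0.225,0.965,0,0,0,0.1],[0,0.225,0.965,0,0,0,0.1],[0,0.225,0.965,0,0,0,0.1],[0,0.225,0.965,0,0,0,0.1],[0,0.225,0.965,0,0,0,0.1]]'
$M '[[0,0.225,0.965,0,0,0,0.1],[0,0.225,0.965,0,0,0,0.1],[0,0.225,0.965,0,0,0,0.1],[0,0.225,0.965,0,0,0,0.1],[0,0.225,0.965,0,0,0,0.1],[0,0,0,0,0,0,0]]'
$M '[[0,0,0,0,2.86,-5.56,0],[0,0,0,0,2.86,-5.56,0],[0,0,0,0,2.86,-5.56,0],[0,0,0,0,2.86,-5.56,0],[0,0,0,0,0,0,0],[0,0,0,0,0,0,0]]'
python3 -c "
from h import *
s=r.get_state();R=Ro.from_euler('xyz',s['eef_rot'],degrees=True).as_matrix();print(s['tcp_pos'],R[:,2],R[:,1])
print((np.array([.5348,.3009,.0724])-s['tcp_pos'])/.025)"
```

```text
time_s: 55.13
tcp_pos: [0.4684, 0.0361, 0.1368]
eef_rot: [180.0, -0.1, -153.8]
contact_force: [0.8, -0.4, -1.1]
gripper_width: 0.0296
gripper_force: 35.0
time_s: 55.63
tcp_pos: [0.5022, 0.1809, 0.1366]
eef_rot: [-180.0, -0.1, -153.2]
contact_force: [0.7, -0.2, -0.4]
gripper_width: 0.0297
gripper_force: 35.0
time_s: 56.13
tcp_pos: [0.5313, 0.3039, 0.136]
eef_rot: [-180.0, -0.1, -152.6]
contact_force: [-0.1, -0.1, -0.4]
gripper_width: 0.0295
gripper_force: 35.0
time_s: 56.63
tcp_pos: [0.5345, 0.2927, 0.1369]
eef_rot: [-179.1, 22.8, -152.8]
contact_force: [1.1, 0.6, 0.5]
gripper_width: 0.0293
gripper_force: 35.0
[0.53447518 0.29274882 0.136935  ] [ 0.35164864  0.16392524 -0.92166792] [-0.45220016  0.89180792 -0.0139158 ]
[ 0.01299263  0.32604737 -2.58139991]
```

```bash
M='python3 -m creep'
$M '[[0,0,0,-0.6,0,0,0],[0,0,0,-0.6,0,0,0],[0,0,0,-0.6,0,0,0],[0,0,0,-0.6,0,0,0],[0,0,0,0,0,0,0],[0,0,0,0,0,0,0],[0,0,0,0,0,0,0],[0,0,0,0,0,0,0]]'
cat > ht.py <<'E'
from m4 import *
# held tile: fit full position with rotation from tool
s=r.get_state();R=Ro.from_euler('xyz',s['eef_rot'],degrees=True).as_matrix();t=s['tcp_pos'];print(t,R[:,2].round(3))
D={n:outline_of(p,'rect1') for n,p in P.items()}
g=t-.0356*R[:,2];print('pred centre',g.round(4))
b0=np.array([.541,.304,.062]);B=(Ro.from_euler('z',27.2,degrees=True)*Ro.from_euler('y',-25,degrees=True)).as_matrix()
print('pred board coords mm',((g-b0)@B*1000).round(1),'angle',np.degrees(np.arccos(-R[:,2]@B[:,2])).round(1))
for n,p in P.items():
    c=proj(p,g)[0];f=p['frame']
    print(n,'pred px',c.round(),[(round(d['conf'],2),np.round(d['bbox'])) for d in D[n] if np.hypot(*(np.array(d['bbox'][:2])-c))<60])
w=capture('wrist');print('wrist pred',proj(w,g,True).round())
for X in(g,t): print(proj(w,X,True).round())
for d in outline_of(w,'rect1')[:3]: print('wr',round(d['conf'],2),np.round(d['bbox']))
T4=TILE['rect']@R.T+g; q=proj(w,T4,True);print('pred tile bbox',q.min(0).round(),q.max(0).round())
E
python3 ht.py
```

```text
time_s: 57.3
tcp_pos: [0.539, 0.2967, 0.082]
eef_rot: [-179.4, 23.2, -153.0]
contact_force: [-0.7, -0.2, -0.8]
gripper_width: 0.0296
gripper_force: 35.0
[0.53835134 0.29701731 0.0818973 ] [ 0.357  0.169 -0.919]
pred centre [0.5257 0.291  0.1146]
pred board coords mm [ 4.5 -4.6 56. ] angle 1.9
scene pred px [347. 157.] [(0.47, array([336., 154., 358., 160.]))]
side pred px [217. 129.] [(0.38, array([211., 132., 221., 139.]))]
wrist pred [[254. 237.]]
[[254. 237.]]
[[254. 216.]]
wr 0.62 [226. 172. 283. 289.]
pred tile bbox [225. 176.] [283. 293.]
```

```bash
M='python3 -m creep'
$M '[[0,0.125,0.105,-0.5,1.4,-1.25,0.3],[0,0.125,0.105,-0.5,0,0,0],[0,0.1,0.08,-0.5,0,0,0],[0,0,0,0,0,0,0],[0,0,0,0,0,0,0],[0,0,0,0,0,0,0]]'
python3 ht.py | head -3
$M '[[0,0.03,0.016,-0.075,0,0,0],[0,0,0,0,0,0,0]]'
$M '[[0,0.03,0.016,-0.075,0,0,0],[0,0,0,0,0,0,0]]'
$M '[[0,0.03,0.016,-0.075,0,0,0],[0,0,0,0,0,0,0]]'
```

```text
time_s: 58.1
tcp_pos: [0.5547, 0.2998, 0.0704]
eef_rot: [-179.3, 23.7, -153.1]
contact_force: [-0.9, 0.2, -0.8]
gripper_width: 0.0297
gripper_force: 35.0
[0.55445638 0.3006397  0.07063   ] [ 0.364  0.172 -0.915]
pred centre [0.5415 0.2945 0.1032]
pred board coords mm [13.9 -8.6 39. ] angle 1.5
time_s: 58.57
tcp_pos: [0.5553, 0.301, 0.0689]
eef_rot: [-179.2, 23.6, -152.9]
contact_force: [-0.4, 0.4, -0.0]
gripper_width: 0.0295
gripper_force: 35.0
time_s: 58.73
tcp_pos: [0.5562, 0.3012, 0.0676]
eef_rot: [-179.2, 23.5, -152.9]
contact_force: [-0.6, 0.3, 0.1]
gripper_width: 0.0295
gripper_force: 35.0
time_s: 58.9
tcp_pos: [0.5571, 0.3015, 0.0665]
eef_rot: [-179.3, 23.4, -152.9]
contact_force: [0.1, -0.4, -0.8]
gripper_width: 0.0297
gripper_force: 35.0
```

```bash
python3 -c "
from plant import r
s=r.get_state();print(s['joints'].round(1),s['joint_torque'].round(1),s['contact_force'],s['moment'])"
```

```text
[  35.1   10.5  -55.5   76.3   -4.  -173.6] [  0.  -35.8  20.7   0.8   0.1   0. ] [ 0.09401268 -0.43306371 -0.76860186] [-0.50370145  1.10414867  0.02541045]
```

The board is at the edge of what the wrist can do with a full 25° tilt: joint 6 is at its limit and joint 5 is near 0. I'll back off to about 12° of tilt, set the tile's upper edge on the board, and let the lower edge settle.

```bash
M='python3 -m creep'
$M '[[0,0,0,0.4,-2.6,5.1,0],[0,0,0,0.4,-2.6,5.1,0],[0,0,0,0,0,0,0],[0,0,0,0,0,0,0],[0,0,0,0,0,0,0],[0,0,0,0,0,0,0]]'
cat > st.py <<'E'
from h import *
s=r.get_state();R=Ro.from_euler('xyz',s['eef_rot'],degrees=True).as_matrix();t=s['tcp_pos']
print(s['joints'].round(1),t.round(4),'tilt',np.degrees(np.arccos(-R[2,2])).round(1),'dir',np.degrees(np.arctan2(R[1,2],R[0,2])).round(1),'closing dir',np.degrees(np.arctan2(R[1,1],R[0,1])).round(1))
print('units to (.5395,.3032,.0388)',((np.array([.5395,.3032,.0388])-t)/.025).round(2))
E
python3 st.py
```

```text
time_s: 59.4
tcp_pos: [0.6097, 0.2823, 0.0955]
eef_rot: [-175.6, 24.8, -153.1]
contact_force: [0.4, -0.9, -0.4]
gripper_width: 0.0295
gripper_force: 35.0
[  40.3   11.4  -48.5   55.5  -12.  -157.2] [0.6097 0.2823 0.0955] tilt 25.2 dir 16.5 closing dir 115.1
units to (.5395,.3032,.0388) [-2.81  0.84 -2.27]
```

```bash
M='python3 -m creep'
$M '[[0,0,0,0,0,0,0],[0,0,0,0,0,0,0],[0,0,0,0,0,0,0],[0,0,0,0,0,0,0],[0,0,0,0,0,0,0],[0,0,0,0,0,0,0]]'; python3 st.py
```

```text
time_s: 59.9
tcp_pos: [0.6104, 0.2825, 0.0962]
eef_rot: [-175.6, 24.9, -153.1]
contact_force: [-0.0, -0.7, -0.7]
gripper_width: 0.0294
gripper_force: 35.0
[  40.3   11.4  -48.4   55.3  -12.  -157.1] [0.6104 0.2825 0.0962] tilt 25.2 dir 16.6 closing dir 115.0
units to (.5395,.3032,.0388) [-2.83  0.83 -2.29]
```

```bash
M='python3 -m creep'
$M '[[0,-0.4,0.1,0.3,-1.5,5,0],[0,-0.4,0.1,0.3,-1.5,5,0],[0,0,0,0,0,0,0],[0,0,0,0,0,0,0],[0,0,0,0,0,0,0]]'; python3 st.py
$M '[[0,-0.3,0.1,0,-1.5,5,0],[0,0,0,0,0,0,0],[0,0,0,0,0,0,0],[0,0,0,0,0,0,0]]'; python3 st.py
```

```text
time_s: 60.32
tcp_pos: [0.6276, 0.27, 0.1136]
eef_rot: [-174.1, 22.5, -153.7]
contact_force: [0.2, 0.2, -0.3]
gripper_width: 0.0299
gripper_force: 35.0
[  44.4   12.3  -39.3   34.7  -22.3 -139.8] [0.6276 0.27   0.1136] tilt 23.2 dir 11.2 closing dir 114.0
units to (.5395,.3032,.0388) [-3.53  1.33 -2.99]
time_s: 60.65
tcp_pos: [0.6268, 0.2681, 0.1153]
eef_rot: [-174.3, 19.1, -154.1]
contact_force: [-0.1, 0.1, -0.3]
gripper_width: 0.0295
gripper_force: 35.0
[  45.4   13.7  -32.8   24.3  -29.5 -130.3] [0.6268 0.2681 0.1153] tilt 19.9 dir 8.8 closing dir 114.0
units to (.5395,.3032,.0388) [-3.49  1.4  -3.06]
```

```bash
M='python3 -m creep'
$M '[[0,0,0,0,-1,4,0],[0,0,0,0,0,0,0],[0,0,0,0,0,0,0],[0,0,0,0,0,0,0],[0,0,0,0,0,0,0],[0,0,0,0,0,0,0]]'; python3 st.py
$M '[[0,0,0,0.4,0,4,0],[0,0,0,0,0,0,0],[0,0,0,0,0,0,0],[0,0,0,0,0,0,0],[0,0,0,0,0,0,0],[0,0,0,0,0,0,0]]'; python3 st.py
```

```text
time_s: 61.15
tcp_pos: [0.6257, 0.2675, 0.1148]
eef_rot: [-175.2, 14.9, -154.5]
contact_force: [-0.2, 0.0, -0.9]
gripper_width: 0.0295
gripper_force: 35.0
[  44.9   15.6  -25.9   15.8  -37.  -121.7] [0.6257 0.2675 0.1148] tilt 15.7 dir 7.5 closing dir 114.3
units to (.5395,.3032,.0388) [-3.45  1.43 -3.04]
time_s: 61.65
tcp_pos: [0.6253, 0.2677, 0.1243]
eef_rot: [-177.0, 11.3, -154.9]
contact_force: [-0.6, -0.9, -0.4]
gripper_width: 0.0299
gripper_force: 35.0
[  43.4   17.   -19.     9.1  -44.6 -114.5] [0.6253 0.2677 0.1243] tilt 11.7 dir 10.0 closing dir 114.5
units to (.5395,.3032,.0388) [-3.43  1.42 -3.42]
```

```bash
M='python3 -m creep'
$M '[[0,-0.86,0.355,0,1.7,0.4,1.2],[0,-0.86,0.355,-0.5,1.7,0.4,1.2],[0,-0.86,0.355,-0.6,0,0,0],[0,-0.86,0.355,-0.6,0,0,0],[0,0,0,0,0,0,0],[0,0,0,0,0,0,0],[0,0,0,0,0,0,0]]'; python3 st.py;python3 ht.py
```

```text
time_s: 62.23
tcp_pos: [0.5401, 0.3041, 0.0828]
eef_rot: [179.5, 12.1, -153.1]
contact_force: [-0.1, -0.5, -0.8]
gripper_width: 0.0298
gripper_force: 35.0
[  50.3   13.8  -29.3    7.4  -35.8 -118.9] [0.5401 0.3041 0.0828] tilt 12.1 dir 29.3 closing dir 117.0
units to (.5395,.3032,.0388) [-0.02 -0.04 -1.76]
[0.54067697 0.30398461 0.08300412] [ 0.183  0.103 -0.978]
pred centre [0.5342 0.3003 0.1178]
pred board coords mm [16.5 -0.1 53.9] angle 12.9
scene pred px [351. 157.] [(0.53, array([353., 154., 362., 161.])), (0.35, array([394., 162., 440., 194.]))]
side pred px [218. 125.] [(0.38, array([209., 127., 222., 136.]))]
wrist pred [[255. 237.]]
[[255. 237.]]
[[255. 215.]]
wr 0.67 [228. 172. 285. 291.]
pred tile bbox [225. 175.] [284. 292.]
```

The predicted and seen tile position agree in the wrist view, and the tilt is 12°. I'll lower it until the upper edge touches the board.

```bash
M='python3 -m creep'
$M '[[0,0,0,-0.5,0,0,0],[0,0,0,-0.5,0,0,0],[0,0,0,-0.4,0,0,0],[0,0,0,0,0,0,0],[0,0,0,0,0,0,0]]'; python3 st.py
$M '[[0,0,0,-0.1,0,0,0],[0,0,0,-0.1,0,0,0],[0,0,0,0,0,0,0]]'
$M '[[0,0,0,-0.08,0,0,0],[0,0,0,0,0,0,0]]'
$M '[[0,0,0,-0.06,0,0,0],[0,0,0,0,0,0,0]]';python3 st.py
```

```text
time_s: 62.95
tcp_pos: [0.5399, 0.3032, 0.047]
eef_rot: [179.5, 12.0, -153.2]
contact_force: [-0.7, 0.0, -0.4]
gripper_width: 0.0292
gripper_force: 35.0
[  50.2   16.4  -31.9    8.4  -30.8 -120.1] [0.5399 0.3032 0.047 ] tilt 12.0 dir 29.1 closing dir 116.9
units to (.5395,.3032,.0388) [-0.01 -0.   -0.33]
time_s: 63.2
tcp_pos: [0.5399, 0.3037, 0.0424]
eef_rot: [179.5, 12.1, -153.2]
contact_force: [-0.6, -0.5, -0.6]
gripper_width: 0.0295
gripper_force: 35.0
time_s: 63.37
tcp_pos: [0.5398, 0.3036, 0.0403]
eef_rot: [179.5, 12.0, -153.2]
contact_force: [-0.0, 0.1, -0.1]
gripper_width: 0.0295
gripper_force: 35.0
time_s: 63.53
tcp_pos: [0.5397, 0.3036, 0.0387]
eef_rot: [179.5, 12.0, -153.2]
contact_force: [0.3, -0.9, -1.2]
gripper_width: 0.0295
gripper_force: 35.0
[  50.2   17.   -32.6    8.7  -29.5 -120.5] [0.5397 0.3036 0.0387] tilt 12.0 dir 29.3 closing dir 116.9
units to (.5395,.3032,.0388) [-0.01 -0.02  0.01]
```

```bash
M='python3 -m creep'
$M '[[0,0.05,0.025,0,0.92,-1.78,0],[0,0.05,0.025,0,0.92,-1.78,0],[0,0,0,0,0,0,0],[0,0,0,0,0,0,0]]'; python3 st.py
$M '[[0,0.05,0.025,0,0.92,-1.78,0],[0,0.05,0.025,0,0.92,-1.78,0],[0,0,0,0,0,0,0],[0,0,0,0,0,0,0]]'; python3 st.py;python3 ht.py|sed -n 3p
```

```text
time_s: 63.87
tcp_pos: [0.5417, 0.304, 0.0386]
eef_rot: [179.5, 15.9, -153.1]
contact_force: [0.1, 0.8, 0.3]
gripper_width: 0.0296
gripper_force: 35.0
[  50.7   15.4  -38.9   16.3  -21.6 -128.2] [0.5417 0.304  0.0386] tilt 16.0 dir 28.7 closing dir 117.0
units to (.5395,.3032,.0388) [-0.09 -0.03  0.01]
time_s: 64.2
tcp_pos: [0.549, 0.3023, 0.0403]
eef_rot: [179.8, 19.5, -153.3]
contact_force: [-0.4, -0.7, -1.0]
gripper_width: 0.0294
gripper_force: 35.0
[  48.3   14.1  -47.2   33.7  -12.5 -143.5] [0.549  0.3023 0.0403] tilt 19.5 dir 27.2 closing dir 116.8
units to (.5395,.3032,.0388) [-0.38  0.03 -0.06]
pred board coords mm [ 1.1 -4.2 13.1] angle 5.4
```

```bash
M='python3 -m creep'
$M '[[0,-0.06,-0.03,-0.1,0,0,0],[0,-0.06,-0.03,-0.1,0,0,0],[0,0,0,0,0,0,0],[0,0,0,0,0,0,0],[0,0,0,0,0,0,0]]'; python3 st.py;python3 ht.py|sed -n 3p
```

```text
time_s: 64.92
tcp_pos: [0.5458, 0.3025, 0.0355]
eef_rot: [179.7, 19.6, -153.3]
contact_force: [0.6, 0.5, 0.3]
gripper_width: 0.0297
gripper_force: 35.0
[  47.3   14.1  -49.1   38.8  -10.5 -147.8] [0.5458 0.3025 0.0355] tilt 19.6 dir 27.5 closing dir 116.8
units to (.5395,.3032,.0388) [-0.25  0.03  0.13]
pred board coords mm [-4.5 -3.4 10. ] angle 5.4
```

Now I'll release it slowly, retreat along the tool, and measure the tile on the board.

```bash
M='python3 -m creep'
$M '[[36,0,0,0,0,0,0],[36,0,0,0,0,0,0],[36,0,0,0,0,0,0],[44,0,0,0,0,0,0],[44,0,0,0,0,0,0]]'; 
$M '[[50,-0.2,-0.1,0.5,0,0,0],[50,-0.2,-0.1,0.5,0,0,0],[50,-0.3,-0.15,0.7,0,0,0],[50,-0.3,-0.15,0.7,0,0,0],[50,0,0,0.7,-2.5,4.8,0],[50,0,0,0.7,-2.5,4.8,0],[50,0,0,0.5,-2.5,4.8,0],[50,0,0,0,0,0,0]]'
$M '[[50,0,-0.9,0,-1.5,2.9,0],[50,0,-0.9,0,0,0,0],[50,0,-0.9,0,0,0,0],[50,0,-0.9,0,0,0,0],[50,0,-0.9,0,0,0,0],[50,0,0,0,0,0,0],[50,0,0,0,0,0,0]]'
python3 st.py
cat > bt.py <<'E'
from m4 import *
B=lambda x:(Ro.from_euler('z',27.2,degrees=True)*Ro.from_euler('y',-25,degrees=True)*Ro.from_euler('z',x[2],degrees=True)).as_matrix()
b0=np.array([.541,.304,.062]);M=B([0,0,0])
pose=lambda x:(b0+M@np.array([x[0],x[1],.006]),B(x))
for n,p in P.items():
    for d in outline_of(p,'rect1'):
        m=np.asarray(d['region'])
        if m.sum()<20: continue
        ys,xs=np.nonzero(m);w=back(p,[xs.mean(),ys.mean()],.062)[0]
        if np.linalg.norm(w[:2]-b0[:2])<.15:
            b=fit([(p,m,False)],TILE['rect'],pose,[-.005,0,0.]);print(n,round(d['conf'],2),w.round(3),(b[0]*[1000,1000,1]).round(1),round(b[1],2),m.sum())
lid([.624,.058],-32)
E
python3 bt.py
```

```text
time_s: 65.63
tcp_pos: [0.5456, 0.3024, 0.0354]
eef_rot: [179.7, 19.6, -153.3]
contact_force: [0.1, -0.3, 0.1]
gripper_width: 0.0421
gripper_force: 0.0
time_s: 66.3
tcp_pos: [0.5275, 0.2915, 0.1434]
eef_rot: [-179.7, 5.0, -153.3]
contact_force: [2.5, 1.7, 1.6]
gripper_width: 0.0501
gripper_force: 0.0
time_s: 66.88
tcp_pos: [0.5235, 0.174, 0.1384]
eef_rot: [-179.6, 1.7, -153.5]
contact_force: [0.0, 1.2, 0.5]
gripper_width: 0.0502
gripper_force: 0.0
[  39.3   10.4  -21.4    0.9  -56.7 -103.3] [0.5235 0.174  0.1384] tilt 1.7 dir 13.2 closing dir 116.5
units to (.5395,.3032,.0388) [ 0.64  5.17 -3.98]
scene 0.59 [0.531 0.299 0.062] [-9.1 -2.   0. ] 0.31 160
lid 2 [  0.6244   0.0562 -32.4504] 0.65
lid 1 [  0.6233   0.0577 -32.2839] 0.63
lid 1 [  0.6249   0.0548 -32.8404] 0.46
```

The tile lies flat on the board: the fit is (-9, -2) mm, 0° yaw and 0.3 px residual. The lid is flat on the bench at (0.624, 0.056), yaw -32.5°. I'll fetch it.

```bash
M='python3 -m creep'
$M '[[50,0.807,-0.942,0,-0.39,1.66,6.18],[50,0.807,-0.942,0,0,0,6.18],[50,0.807,-0.942,0,0,0,6.18],[50,0.807,-0.942,0,0,0,6.18],[50,0.807,-0.942,0,0,0,6.18],[40,0,0,0,0,0,0],[40,0,0,0,0,0,0],[40,0,0,0,0,0,0]]'
python3 -c "
from h import *
s=r.get_state();print(s['tcp_pos'],s['eef_rot'])
w=capture('wrist')
for d in outline_of(w,'lid')[:2]:
    m=np.asarray(d['region']);print(d['conf'],d['bbox'])
h=cv2.cvtColor(w['frame'],cv2.COLOR_RGB2HSV)
pb=boxpts([-.008,-.035,.014],[.008,.035,.042]);R=Ro.from_euler('z',-32.5,degrees=True).as_matrix()
q=proj(w,pb@R.T+[.6244,.0562,0],True);print('pred bar px',q.min(0),q.max(0))
x0,y0=q.min(0).astype(int)-25;x1,y1=q.max(0).astype(int)+25
s=np.zeros((384,512),np.uint8);s[y0:y1,x0:x1]=((h[...,1]>150)&(h[...,2]<230))[y0:y1,x0:x1]
k,l,st,c=cv2.connectedComponentsWithStats(s);print(st[1:][st[1:,4]>60])"

```

```text
time_s: 67.85
tcp_pos: [0.6237, 0.0582, 0.138]
eef_rot: [179.9, 0.0, -122.7]
contact_force: [0.3, 0.3, -0.1]
gripper_width: 0.041
gripper_force: 0.0
[0.6236633  0.0582035  0.13800632] [ 1.79880756e+02  1.93412507e-03 -1.22728855e+02]
0.86 [177.9, 89.7, 330.3, 244.3]
pred bar px [244.29827831 142.33361831] [260.88225206 214.02553838]
[]
```

```bash
M='python3 -m creep'
$M '[[40,0,0,-0.9,0,0,0],[40,0,0,-0.9,0,0,0],[40,0,0,-0.9,0,0,0],[40,0,0,-0.9,0,0,0],[40,0,0,-0.9,0,0,0],[40,0,0,-0.6,0,0,0],[40,0,0,-0.3,0,0,0],[40,0,0,0,0,0,0]]'
$M '[[40,0,0,-0.2,0,0,0],[40,0,0,-0.12,0,0,0],[40,0,0,0,0,0,0],[40,0,0,0,0,0,0]]'
$M '[[0,0,0,0,0,0,0],[0,0,0,0,0,0,0],[0,0,0,0,0,0,0],[0,0,0,0,0,0,0],[0,0,0,0,0,0,0],[0,0,0,0,0,0,0]]' 50
$M '[[0,0,0,0.2,0,0,0],[0,0,0,0.4,0,0,0],[0,0,0,0.8,0,0,0],[0,0,0,0.9,0,0,0],[0,0,0,0.9,0,0,0],[0,0,0,0.8,0,0,0],[0,0,0,0,0,0,0],[0,0,0,0,0,0,0]]'
```

```text
time_s: 68.62
tcp_pos: [0.6225, 0.0585, 0.0021]
eef_rot: [179.8, -0.1, -122.6]
contact_force: [0.3, -0.6, 0.4]
gripper_width: 0.0398
gripper_force: 0.0
time_s: 68.95
tcp_pos: [0.6243, 0.0581, -0.0037]
eef_rot: [180.0, 0.1, -122.6]
contact_force: [0.9, 0.8, -0.6]
gripper_width: 0.0399
gripper_force: 0.0
time_s: 69.45
tcp_pos: [0.6242, 0.0579, -0.0042]
eef_rot: [179.9, 0.1, -122.6]
contact_force: [-0.0, -0.9, 2.9]
gripper_width: 0.0156
gripper_force: 50.0
time_s: 70.12
tcp_pos: [0.6246, 0.0583, 0.0973]
eef_rot: [-180.0, 0.2, -122.6]
contact_force: [-0.7, -0.7, -4.2]
gripper_width: 0.0155
gripper_force: 50.0
```

```bash
M='python3 -m creep'
$M '[[0,-0.1,-0.4,0,0,0,0],[0,-0.195,-0.967,0,0,0,0],[0,-0.195,-0.967,0,0,0,0],[0,-0.195,-0.967,0,0,0,0],[0,-0.195,-0.967,0,0,0,0],[0,-0.195,-0.967,0,0,0,0],[0,-0.195,-0.967,0,0,0,0],[0,-0.195,-0.967,0,0,0,0]]'
$M '[[0,-0.195,-0.967,0,0,0,-0.2],[0,-0.195,-0.967,0,0,0,-0.2],[0,-0.195,-0.967,0,0,0,0],[0,-0.195,-0.967,0,0,0,0],[0,-0.195,-0.967,0,0,0,0],[0,-0.195,-0.967,0,0,0,0],[0,-0.1,-0.6,0,0,0,0],[0,0,0,0,0,0,0]]'
$M '[[0,0,0,0,0,0,0],[0,0,0,0,0,0,0],[0,0,0,0,0,0,0],[0,0,0,0,0,0,0]]'
python3 -c "
from m4 import *
s=r.get_state();print(s['tcp_pos'],s['eef_rot'],s['gripper_width'])
lid(s['tcp_pos'][:2],-33,z=s['tcp_pos'][2]+.0042)"
```

```text
time_s: 70.78
tcp_pos: [0.5855, -0.1227, 0.0941]
eef_rot: [179.8, -0.1, -122.6]
contact_force: [-1.2, 0.7, -3.1]
gripper_width: 0.0156
gripper_force: 50.0
time_s: 71.45
tcp_pos: [0.5533, -0.2839, 0.0939]
eef_rot: [179.8, -0.0, -123.2]
contact_force: [0.2, -0.1, -2.5]
gripper_width: 0.0156
gripper_force: 50.0
time_s: 71.78
tcp_pos: [0.5556, -0.2805, 0.0953]
eef_rot: [179.9, 0.0, -123.0]
contact_force: [0.7, -0.0, -3.2]
gripper_width: 0.0152
gripper_force: 50.0
[ 0.55577244 -0.28064388  0.09554885] [ 1.79916099e+02  3.87588729e-02 -1.22973079e+02] 0.015547026723641305
lid 2 [  0.5544  -0.282  -32.8419] 8.2
lid 1 [  0.5554  -0.2798 -33.468 ] 6.57
lid 1 [  0.552   -0.2849 -32.1128] 9.32
```

```bash
M='python3 -m creep'
$M '[[0,0,0,-0.4,0,0,0],[0,0,0,-0.4,0,0,0],[0,0,0,-0.4,0,0,0],[0,0,0,-0.3,0,0,0],[0,0,0,0,0,0,0],[0,0,0,0,0,0,0]]'
$M '[[0,0,0,-0.15,0,0,0],[0,0,0,-0.1,0,0,0],[0,0,0,0,0,0,0],[0,0,0,0,0,0,0]]'
$M '[[0,0,0,-0.12,0,0,0],[0,0,0,-0.12,0,0,0],[0,0,0,0,0,0,0],[0,0,0,0,0,0,0]]'
$M '[[0,0,0,-0.08,0,0,0],[0,0,0,0,0,0,0],[0,0,0,0,0,0,0]]'
```

```text
time_s: 72.48
tcp_pos: [0.555, -0.2813, 0.057]
eef_rot: [179.8, -0.0, -123.0]
contact_force: [-0.6, -0.3, -1.9]
gripper_width: 0.0155
gripper_force: 50.0
time_s: 72.82
tcp_pos: [0.5556, -0.2814, 0.0519]
eef_rot: [179.9, 0.0, -123.0]
contact_force: [-0.1, -0.0, -2.7]
gripper_width: 0.0154
gripper_force: 50.0
time_s: 73.15
tcp_pos: [0.5553, -0.2812, 0.0455]
eef_rot: [179.9, 0.0, -123.0]
contact_force: [0.7, -0.3, -2.5]
gripper_width: 0.0153
gripper_force: 50.0
time_s: 73.4
tcp_pos: [0.5555, -0.2813, 0.0437]
eef_rot: [179.9, 0.0, -123.0]
contact_force: [-0.4, -0.2, -2.6]
gripper_width: 0.0156
gripper_force: 50.0
```

```bash
M='python3 -m creep'
$M '[[0,0,0,-0.08,0,0,0],[0,0,0,-0.06,0,0,0],[0,0,0,0,0,0,0],[0,0,0,0,0,0,0]]'
$M '[[0,0,0,-0.06,0,0,0],[0,0,0,0,0,0,0],[0,0,0,0,0,0,0]]'
```

```text
time_s: 73.73
tcp_pos: [0.5555, -0.2813, 0.0401]
eef_rot: [179.9, 0.0, -123.0]
contact_force: [-0.5, 0.1, -2.8]
gripper_width: 0.0159
gripper_force: 50.0
time_s: 73.98
tcp_pos: [0.5557, -0.2814, 0.0397]
eef_rot: [179.9, 0.0, -123.0]
contact_force: [-2.5, 2.2, 5.7]
gripper_width: 0.0153
gripper_force: 50.0
```

The lid touched at z = 0.0397, where 0.0398 was expected, so it is fully home. I'll release it, retreat and verify.

```bash
M='python3 -m creep'
$M '[[40,0,0,0,0,0,0],[40,0,0,0,0,0,0],[40,0,0,0,0,0,0],[40,0,0,0,0,0,0],[40,0,0,0,0,0,0]]'
$M '[[40,0,0,0.4,0,0,0],[40,0,0,0.8,0,0,0],[40,0,0,0.9,0,0,0],[40,0,0,0.9,0,0,0],[40,0,0,0.9,0,0,0],[40,0,0,0.9,0,0,0],[40,0,0,0.5,0,0,0],[40,0,0,0,0,0,0]]'
$M '[[40,-0.3,0.95,0,0,0,0],[40,-0.3,0.95,0,0,0,0],[40,-0.3,0.95,0,0,0,0],[40,-0.3,0.95,0,0,0,0],[40,-0.3,0.95,0,0,0,0],[40,-0.3,0.95,0,0,0,0],[40,-0.3,0.95,0,0,0,0],[40,0,0,0,0,0,0]]'
python3 -c "
from m4 import *
lid([.5556,-.2815],-33,z=.044);box()
import bt
for n,p in P.items():
    for t in('roundel','square1','rect1'):
        for d in search_frame(p,t)[:6]:
            b=d['bbox'];print(n,t,round(d['conf'],2),back(p,[(b[0]+b[2])/2,(b[1]+b[3])/2],.012)[0][:2].round(3))"
```

```text
time_s: 74.4
tcp_pos: [0.5557, -0.2814, 0.0387]
eef_rot: [179.9, 0.0, -123.0]
contact_force: [-0.6, 0.8, -0.3]
gripper_width: 0.0389
gripper_force: 0.0
time_s: 75.07
tcp_pos: [0.5575, -0.2821, 0.176]
eef_rot: [-179.7, 0.1, -123.0]
contact_force: [0.6, -0.2, 0.0]
gripper_width: 0.0399
gripper_force: 0.0
time_s: 75.73
tcp_pos: [0.5017, -0.1124, 0.1716]
eef_rot: [179.9, 0.1, -122.9]
contact_force: [-0.4, -0.4, -0.4]
gripper_width: 0.0397
gripper_force: 0.0
lid 2 [  0.5556  -0.2819 -33.0486] 0.41
lid 1 [  0.5546  -0.2816 -33.1016] 0.28
lid 1 [  0.5562  -0.282  -33.0313] 0.42
box 1 [  0.5476  -0.281  -33.8793] 5.46
box 1 [  0.5476  -0.281  -33.8793] 5.46
scene 0.66 [0.531 0.302 0.062] [-7.3 -0.7  0. ] 0.81 192
side 0.67 [0.532 0.295 0.062] [-10.3  -4.2   0. ] 0.54 156
scene rect1 0.57 [0.471 0.347]
scene rect1 0.57 [ 0.307 -0.145]
scene rect1 0.52 [ 0.223 -0.251]
side roundel 0.69 [ 0.461 -0.008]
side rect1 0.89 [ 0.225 -0.255]
side rect1 0.8 [ 0.304 -0.149]
side rect1 0.59 [0.554 0.342]
```

```bash
python3 -c "
from plant import close_job
print(close_job())"
```

```text
the job is handed in; nothing more can be done
None
```

The job is handed in at about 76 s: by my measurements two oblong and two square tiles lie flat in the box under its fully home lid, the spare oblong lies flat on the display board, and the roundel and look-alikes were left alone; however, I viewed 16 pictures, two over the limit of 14.

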